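# Check a smoke detector with the test rod through a rail-hung guide

## Task

Hook the aluminium rod guide over the rail in the open red case at least 8 cm to one side of the smoke detector on the case's white panel, slide it along the rail (do not set it down on the rail right at the detector) until its hole stands over the detector's round centre cap, and let it hang there. Then take the test rod from its block, lower it from above through the guide's hole without touching the guide or the detector, and finish while still holding it there: upright, still, centred in the hole, its tip about 1 cm above the cap. Leave the other things on the table and in the case where they are.

Things in the scene. Friction and masses are not known exactly. Their poses are not given: they have to be found in the camera images.
- rail_mid (a point): middle of the top face of the square aluminium rail (20 x 20 mm section, 340 mm long) across the open red case, 125 mm above the table. y runs along the rail, x across it, away from the robot, z up; usable 150 mm to either side. Two posts narrower than the rail stand under its ends and do not hinder a saddle
- case: open red case, fixed, its turn varies; axes as the rail's, rail centre line at x = +60 mm. Front half x = -140 to 140 mm, y = -180 to 180 mm, red rim 50 mm high, white panel 35 mm above the table with the rail's posts; lid half lies flat behind. Origin on the table under the front half's centre
- detector: white round smoke detector fixed on the case's white panel, 100 mm across, 40 mm high in all including a plain round centre cap 30 mm across; middle 62 mm from the rail's centre line towards the rail's -x, and -95 to 95 mm along the rail. Origin: centre of its underside, 35 mm above the table, z up. Not the spare one lying on the table
- guide: aluminium rod guide, 0.28 to 0.46 kg, balanced, standing on its two saddle legs. Origin midway between the legs' feet, z up, y along the saddle (50 mm long). Legs 6 mm thick, 30 mm high, 30 mm apart inside (5 mm play each side of the rail); hung, the origin is 30 mm below the rail's top. Steel counterweight x = 21 to 45, z = 10 to 38 mm. It hangs with the bored plate (-x) on the rail's -x side
- guide_grip (a point): middle of the guide's grip, a black upright tab over the saddle, 12 mm thick in x, 36 mm long in y, from z = 38 to 83 mm of the guide (this point at x = 0, y = 0, z = 62 mm; axes as the guide's). Around the tab's foot the guide's top is flat at z = 38 mm
- guide_bore (a point): centre of the upper mouth of the guide's vertical through hole, at x = -62, y = 0, z = 38 mm of the guide, axes as the guide's. Hole 24 mm across, 14 mm deep, in a plate 50 mm wide (x = -91 to -21, z = 24 to 38 mm of the guide)
- probe: loose test rod, 0.09 kg, upright in its block at the start: steel rod 10 mm in diameter, 110 mm long, with a square black grip 18 x 18 mm above it, 110 to 155 mm from the tip. Origin at the centre of its lower tip, z up along the rod, x and y square to the grip's faces
- stand: fixed grey block 60 x 60 x 50 mm in which the rod stands, 40 mm deep in a 12 mm hole in its middle, tip 10 mm above the table; origin at the centre of its underside
- spare_detector: spare smoke detector, white, 100 mm across, 36 mm high, loose on the table; origin at the centre of its underside (bystander, leave alone)
- call_point: red square alarm box, 87 x 87 x 45 mm, loose on the table; origin at the centre of its underside (bystander, leave alone)
- module: small grey module, 45 x 50 x 32 mm, loose on the front strip of the white panel in the case; origin at the centre of its underside (bystander, leave alone)
- screwdriver: screwdriver lying on the table at the right; origin under its middle (bystander, leave alone)
- mount_ring: white plastic ring lying on the table at the right front, 100 mm across, 12 mm high; origin at the centre of its underside (bystander, leave alone)
- wrench: wrench lying on the table to the left of the case (bystander, leave alone)
- mug: white mug to the left of the case, 80 mm across, 90 mm high (bystander, leave alone)
Things that resemble listed ones, but are neither listed nor needed, are in the scene too. What is shaped like the guide but blue is not meant.

How it is judged:
By the outcome, as a careful person would: the job done as asked, in the order asked, and still so for the second after the job is handed in, while the arm keeps its last pose, push and grip.
It also fails if it takes over 61 s, if anything falls off the work surface, if the arm or the gripper's body presses on something with over 40 N, if the wrist force passes 120 N, or if a joint passes its speed limit or range.

## Robot

A 6-joint arm with a two-finger parallel gripper is mounted at the origin on the work surface. World frame = base frame: x ahead of the robot, y to its left, z up, the work surface at z = 0. Lengths are in m, angles in rad, forces in N, time in s.
With the tool pointing down it reaches from about 0.375 to 0.9 m from the base axis. Payload 3.1 kg.
Tool frame: the origin (TCP) lies midway between the tips of the shut fingers; the grasp point (between the pads) lies manip.grip_depth behind it (manip.grip_depth is the distance from the TCP to the grasp point, in m); z points along the fingers, y is the direction in which the jaws open and shut (so a half turn about z gives the same grasp; the last joint's range is limited). The gripper opens to 85 mm and grips with 20 to 120 N. Pads are 22 mm wide; open, the fingers measure 114 mm over their backs; the gripper's body (76 mm by 85 mm) begins 54 mm behind the grasp point. The pads swing forward as they close: fully open they stand 13 mm farther back than shut.
Start: joints at [1.137, 0.527, 1.433, -0, 1.181, -0.178], TCP at [0.157, 0.605, 0.211] pointing down, gripper open.
Joint ranges: [-3.08, 3.08], [-0.75, 2.2], [0.22, 2.44], [-1.43, 4.57], [0, 2.65], [-2.85, 2.85]. Speed limits (rad/s): [2.79, 2.79, 3.14, 3.14, 3.14, 3.14].

## Interface

Orientations are given as a unit quaternion [x, y, z, w].
In Python, from station import manip, vision gives the robot as it stands.
- The arm moves only by the shell command python3 -m crank 'ROWS' [FORCE]. ROWS is JSON, a list of rows, each an object with "grip": the closure, from 0 (fully open) to 1 (shut); "offset": the shift along the tool's x, y, z in mm, a list of three; "angular": the turn, a rotation vector about the tool's x, y, z in degrees, a list of three. A call has 1 to 10 rows; each row is the pose to reach, as a shift and turn from the pose commanded when the call began, along the tool's axes at that moment; what a row does not reach only later rows make up. A row lasts 1/10 s, in which the tool goes at most 50 mm and 8.59 degrees, less where a joint would pass 70% of its speed; a pose out of reach is approached as far as the arm can. A call with a gripper value outside its range is refused whole. The fingers move at their own pace and stop on an object; FORCE is the grip in N (left out, the last holds). Time passes only in rows, so rows that repeat a pose let the fingers close. It gives the time, the measured TCP pose, the force and the opening at its end, in the units of the state.
- manip.sense(): the state, without advancing time (a new reading comes with each control period).
- vision.snapshot(name): name is "scene" or "top" or "wrist"; returns a dict with "pixels" (480x640x3 uint8, red, green, blue), "intrinsics" (3x3 intrinsics, pixels), "R" (3x3) and "t" (3): a world point X has camera coordinates R X + t. Camera axes: x right, y down, z forward; pixel columns grow to the right and rows downward; lengths in m; the calibration is good to about 2 mm. A picture is of the moment at which its call begins. There is no depth.
- manip.sign_off(): hands the job in, once; it reports no verdict.
The state is a dict: "t": time; "q": joint angles; "qd": joint speeds; "tau": joint torques, N m; "tcp_pos": TCP position; "tool_rot": TCP orientation; "force": force on the tool from outside, world axes, zero at the start; "ft_torque": the same for the moment, N m; "finger_gap": opening from 0.0 (shut) to 1.0 (fully open).
Only numpy, scipy, OpenCV 4.12 (cv2) and the standard library are available. Lean on these libraries where they do the work, as an engineer would, in place of code of your own. Each camera call takes 0.05 s, during which the arm holds its last target.

## Working session

There is one attempt and no reset: what is moved stays moved. The work goes in short steps, Python scripts to look and compute and a shell command to move; the robot and the scene stay as the last step left them, time stands still between calls to the robot, and variables do not carry over. Pictures are saved under pics/ and viewed, and the job is handed in when it is done.

```bash
ls; mkdir -p pics
python3 - <<'E'
from station import manip, vision
import cv2
print(manip.sense(), manip.grip_depth)
for n in ("scene","top","wrist"):
    s=vision.snapshot(n); cv2.imwrite(f"pics/{n}0.png",s["pixels"][:,:,::-1]); print(n,s["intrinsics"].tolist(),s["R"].tolist(),s["t"].tolist())
E
```

```text
pics
{'t': 0.0, 'q': array([ 1.13750671e+00,  5.28478067e-01,  1.43393411e+00, -2.18258246e-05,
        1.18141515e+00, -1.78505545e-01]), 'qd': array([-0.00097086,  0.00012771,  0.00152542, -0.00043795,  0.00184748,
        0.0001404 ]), 'tau': array([-7.67579222e-04, -4.42354381e+01, -1.78023434e+01, -3.81906411e-04,
        8.49553559e-03, -1.32274437e-05]), 'tcp_pos': array([0.15716955, 0.60410572, 0.21021626]), 'tool_rot': array([ 1.27043548e-01,  9.91896511e-01, -1.06850348e-03, -3.26861477e-04]), 'force': array([-0.37624523,  0.60614286,  0.05901233]), 'ft_torque': array([ 0.02025915,  0.00763954, -0.02911215]), 'finger_gap': 1.0060701711772957} 0.0187
scene [[464.0130578950624, 0.0, 318.20906240972494], [0.0, 464.0130578950624, 237.382559609216], [0.0, 0.0, 1.0]] [[0.14225408529246542, 0.9898149404941836, 0.005491702113156916], [0.5336560572034988, -0.0720208212712311, -0.8426293455093011], [-0.8336515985875754, 0.12279814688305786, -0.538465994557193]] [-0.07928565931576217, -0.14783680730853044, 1.5891474588828685]
top [[467.89154358078656, 0.0, 318.82797579943133], [0.0, 467.89154358078656, 236.8540283526891], [0.0, 0.0, 1.0]] [[-0.028206483020611663, -0.9996020452904224, -0.0003812699997083493], [-0.984706578165158, 0.027851764058623586, -0.17198033072735014], [0.17192250938685696, -0.004475521201770342, -0.9851003098548385]] [0.02079118438359139, 0.479735500508633, 1.3602080342640848]
wrist [[367.12586138876276, 0.0, 319.2007320931516], [0.0, 367.12586138876276, 243.3045546463093], [0.0, 0.0, 1.0]] [[0.2512263637157172, 0.9679263288721393, -0.0019839481553946227], [0.923740182806678, -0.23914455585342567, 0.299188830128991], [0.289118295585846, -0.07699677448940889, -0.9541918611452122]] [-0.6230746479574713, -0.038926266842322955, 0.37938660118303597]
```

View pics/scene0.png

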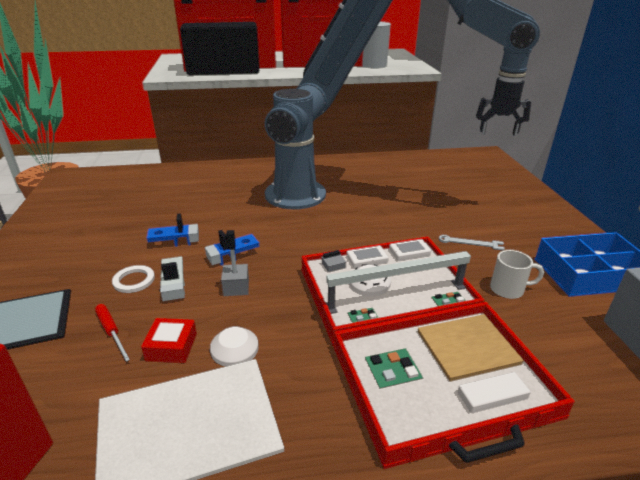

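View pics/top0.png

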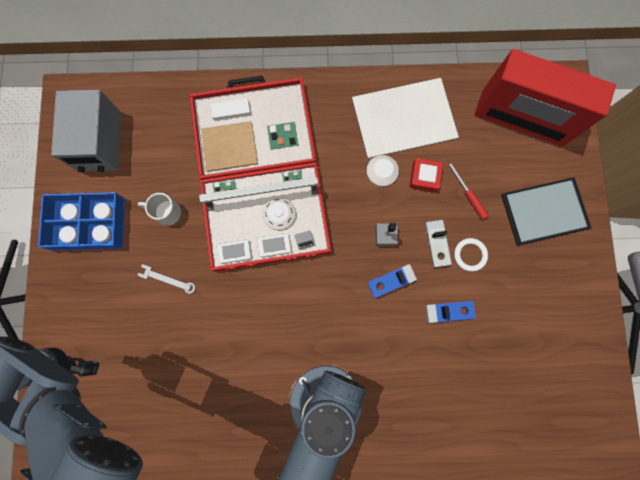

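View pics/wrist0.png

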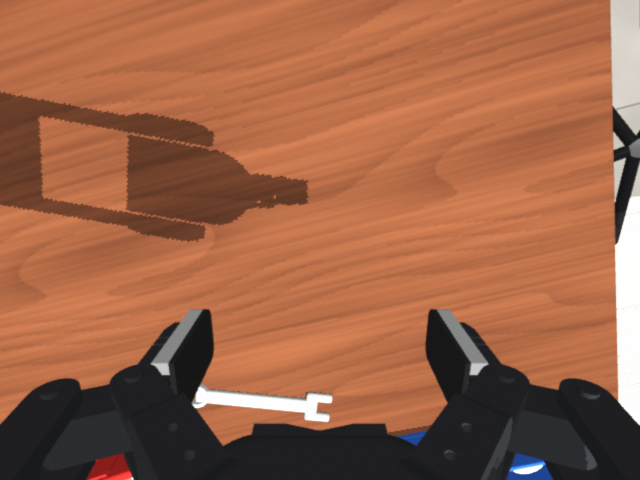

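The first views show these candidates. 
- **Guide:** the grey/aluminium part at top (438,243) / scene (172,278). The blue look-alikes at top (392,281) and (451,311) are ruled out.
- **Detector:** on the panel at top (279,213). The spare at top (382,170) is on the table, and the white discs at (68-100,212-234) are in the blue bin.
- **Rod:** in the grey block at top (388,233).

I'll check these in a close crop.

Run:
```python
import cv2,numpy as np
a=cv2.imread("pics/top0.png");b=cv2.imread("pics/scene0.png")
c1=cv2.resize(a[160:280,190:350],(800,600),interpolation=cv2.INTER_CUBIC)
c2=cv2.resize(a[205:280,365:465],(800,600),interpolation=cv2.INTER_CUBIC)
c3=cv2.resize(b[215:315,130:270],(798,570),interpolation=cv2.INTER_CUBIC)
c4=cv2.resize(b[230:340,295:485],(798,462),interpolation=cv2.INTER_CUBIC)
for i,c in enumerate((c1,c2,c3,c4)): cv2.imwrite(f"pics/c{i}.png",c)
```

```text
(no output)
```

View pics/c0.png

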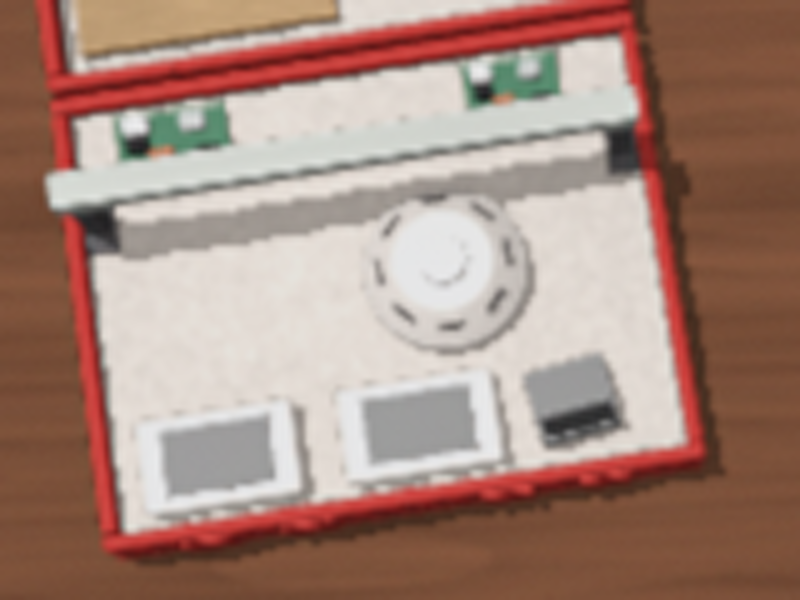

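View pics/c1.png

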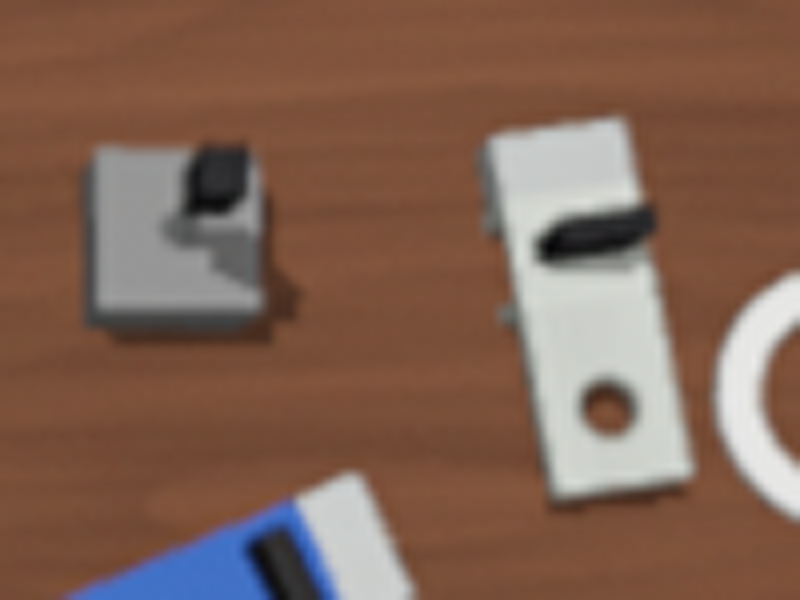

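View pics/c2.png

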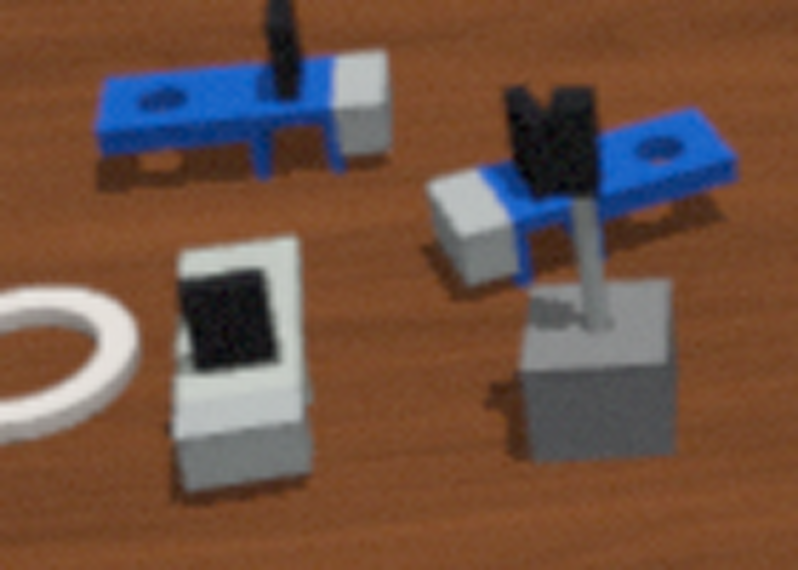

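View pics/c3.png

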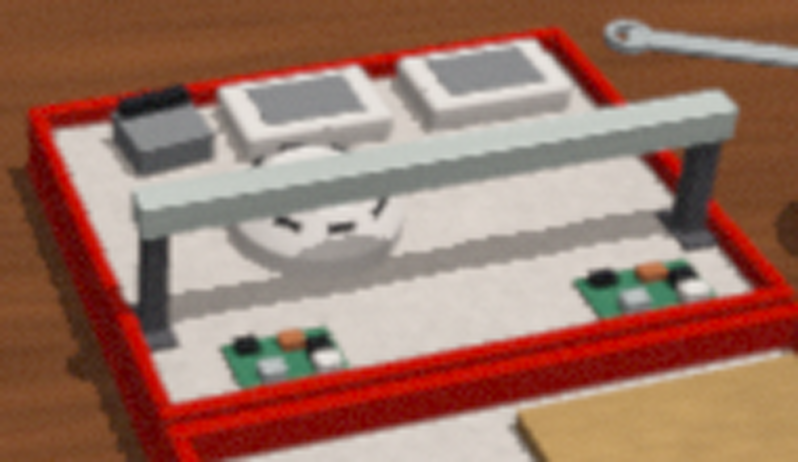

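```bash
cat > h.py <<'E'
import numpy as np, cv2
from scipy.optimize import least_squares
from scipy.spatial.transform import Rotation as Ro
def cam(s):
    return np.array(s["intrinsics"]),np.array(s["R"]),np.array(s["t"])
def proj(C,X):
    K,R,t=C; p=(np.atleast_2d(X)@R.T+t)@K.T; return p[:,:2]/p[:,2:]
def ray(C,uv,z):
    K,R,t=C; uv=np.atleast_2d(uv); d=np.c_[uv,np.ones(len(uv))]@np.linalg.inv(K).T@R; c=-R.T@t
    return c+d*((z-c[2])/d[:,2])[:,None]
def fit(views,p0,zfix):
    """views: list of (C, local pts, uv); pose x,y,yaw with z"""
    def f(p):
        M=Ro.from_euler('z',p[2]).as_matrix()
        return np.concatenate([(proj(C,np.array(L)@M.T+[p[0],p[1],zfix])-np.array(uv)).ravel() for C,L,uv in views])
    r=least_squares(f,p0,loss='soft_l1'); return r.x, f(r.x).reshape(-1,2)
E
python3 - <<'E'
from h import *
from station import vision
import pickle
T=cam(vision.snapshot("top"));S=cam(vision.snapshot("scene"))
pickle.dump((T,S),open("cams.pkl","wb"))
print("camT",-T[1].T@T[2],"camS",-S[1].T@S[2])
c0=lambda l:[(u/5+190-.4,v/5+160-.4) for u,v in l]
c1=lambda l:[(u/8+365-.45,v/8+205-.45) for u,v in l]
c2=lambda l:[(u/5.7+130-.4,v/5.7+215-.4) for u,v in l]
c3=lambda l:[(u/4.2+295-.4,v/4.2+230-.4) for u,v in l]
# guide: local axes: +x = counterweight
w=.025;h=.038
print("g rays",ray(T,c1([(608,408),(490,133),(625,117),(692,478),(555,500)]),h))
g0=ray(T,c1([(608,408)]),h)[0]
L=[(-.062,0,h),(.045,w,h),(.045,-w,h),(-.091,-w,h),(-.091,w,h)]
vT=(T,L,c1([(608,408),(490,133),(625,117),(692,478),(555,500)]))
vS=(S,[(.045,w,h),(.045,-w,h),(-.091,-w,h)],c2([(305,415-13),(175,433),(180,250)]))
for v in ([vT],[vT,vS]):
    p,e=fit(v,[g0[0]+.06,g0[1],0.0],0);print("guide",p.round(4),np.degrees(p[2]).round(2));print(e.round(1).tolist())
# rail
Lr=[(.01,.17,0),(-.01,.17,0),(.01,-.17,0),(-.01,-.17,0)]
vT=(T,Lr,c0([(47,177),(50,210),(632,88),(637,120)]))
vS=(S,[(-.01,-.17,0),(.01,-.17,0),(-.01,.17,0),(.01,.17,0)],c3([(137,185),(140,208),(713,90),(736,107)]))
r0=ray(T,c0([(342,149)]),.125)[0]
for v in ([vT],[vT,vS]):
    p,e=fit(v,[r0[0],r0[1],0.1],.125);print("rail",p.round(4),np.degrees(p[2]).round(2));print(e.round(1).tolist())
M=Ro.from_euler('z',p[2]).as_matrix()
# detector cap
d=ray(T,c0([(442,258)]),.075)[0]; print("det",d,"in rail",M.T@(d-[p[0],p[1],.125]))
# stand
s=ray(T,c1([(95,150),(262,150),(265,310),(93,310)]),.05);print("stand",s.mean(0),s)
print("grip probe",ray(T,c1([(221,170)]),.165),"S",ray(S,c2([(573,92)]),.165))
E
```

```text
camT [0.23913477 0.01350907 1.42245435] camS [ 1.41496804 -0.12731356  0.73156565]
g rays [[ 0.41390642 -0.35408338  0.038     ]
 [ 0.51968159 -0.31717918  0.038     ]
 [ 0.52440347 -0.36858936  0.038     ]
 [ 0.38684459 -0.38337096  0.038     ]
 [ 0.38008898 -0.33190656  0.038     ]]
guide [ 0.4756 -0.3477  0.1068] 6.12
[[0.1, -0.0], [0.3, 0.6], [-0.2, 0.5], [-0.4, -0.3], [0.2, -0.8]]
guide [ 0.4749 -0.3481  0.1148] 6.58
[[0.4, 0.2], [0.4, 0.9], [-0.2, 0.6], [-0.0, -0.2], [0.6, -0.5], [-0.2, 2.4], [0.6, 0.3], [0.8, 0.0]]
rail [0.6088 0.1777 0.1287] 7.37
[[-0.3, -0.0], [-0.1, 0.1], [0.2, -0.1], [0.2, 0.1]]
rail [0.6091 0.1768 0.1315] 7.53
[[0.0, -0.0], [0.2, 0.1], [0.4, -0.4], [0.5, -0.2], [-1.3, -0.2], [0.7, -0.3], [1.2, -0.8], [0.3, -0.2]]
det [0.5545428 0.1256851 0.075    ] in rail [-0.06078488 -0.04354704 -0.05      ]
stand [ 0.48378705 -0.19588706  0.05      ] [[ 0.51494543 -0.16618555  0.05      ]
 [ 0.51317858 -0.22862769  0.05      ]
 [ 0.45260954 -0.22628398  0.05      ]
 [ 0.45441467 -0.16245101  0.05      ]]
grip probe [[ 0.48363448 -0.19390793  0.165     ]] S [[ 0.48227461 -0.19613077  0.165     ]]
```

```bash
cat >> h.py <<'E'
def togo(pos,yaw_y,):
    """pos world TCP, yaw_y: world angle (deg) of tool y, pointing down; prints offset mm & angular deg in the current tool frame"""
    from station import manip
    s=manip.sense(); R=Ro.from_quat(s["tool_rot"])
    a=np.radians(yaw_y); y=np.array([np.cos(a),np.sin(a),0]); z=np.array([0,0,-1.]); x=np.cross(y,z)
    Rt=Ro.from_matrix(np.c_[x,y,z])
    ang=(R.inv()*Rt).as_rotvec(degrees=True)
    print("tcp",s["tcp_pos"].round(4),"yawy",np.degrees(np.arctan2(*R.as_matrix()[[1,0],1])).round(2),"F",s["force"].round(2),"gap",round(s["finger_gap"],3),"t",round(s["t"],2),
     "\n offset",(R.inv().apply(np.array(pos)-s["tcp_pos"])*1000).round(1),"ang",ang.round(2))
E
python3 - <<'E'
from h import *
togo((.45,.22,.30),40)
E
```

```text
tcp [0.1574 0.6045 0.2107] yawy 75.4 F [-0.37 -0.04 -1.34] gap 0.992 t 0.25 
 offset [-380.1 -298.4  -89. ] ang [-6.00e-02  1.00e-02  3.54e+01]
```

```bash
python3 -m crank '[{"grip":0,"offset":[-38,-30,-40],"angular":[0,0,3]},{"grip":0,"offset":[-76,-60,-89],"angular":[0,0,7]},{"grip":0,"offset":[-114,-90,-89],"angular":[0,0,11]},{"grip":0,"offset":[-152,-120,-89],"angular":[0,0,14]},{"grip":0,"offset":[-190,-149,-89],"angular":[0,0,18]},{"grip":0,"offset":[-228,-179,-89],"angular":[0,0,21]},{"grip":0,"offset":[-266,-209,-89],"angular":[0,0,25]},{"grip":0,"offset":[-304,-239,-89],"angular":[0,0,28]},{"grip":0,"offset":[-342,-268,-89],"angular":[0,0,32]},{"grip":0,"offset":[-380,-298,-89],"angular":[0,0,35]}]'
python3 - <<'E'
from h import *
togo((.46,-.20,.27),6.3)
togo((.4755,-.348,.20),6.3)
E
```

```text
t: 1.25
tcp_pos: [0.4442, 0.2278, 0.3004]
tool_rot: [0.421, 0.907, 0.0, 0.0]
force: [1.2, 0.4, 0.3]
finger_gap: 1.001
tcp [0.4442 0.2278 0.3004] yawy 40.26 F [1.18 0.36 0.31] gap 1.001 t 1.25 
 offset [-336.7 -264.4   30.3] ang [ 3.000e-02 -0.000e+00  3.396e+01]
tcp [0.4442 0.2278 0.3004] yawy 40.26 F [1.18 0.36 0.31] gap 1.001 t 1.25 
 offset [-459.6 -348.3  100.2] ang [ 3.000e-02 -0.000e+00  3.396e+01]
```

```bash
python3 -m crank '[{"grip":0,"offset":[-37,-29,3],"angular":[0,0,4]},{"grip":0,"offset":[-74,-58,6],"angular":[0,0,8]},{"grip":0,"offset":[-111,-87,9],"angular":[0,0,12]},{"grip":0,"offset":[-148,-116,12],"angular":[0,0,15]},{"grip":0,"offset":[-185,-145,15],"angular":[0,0,19]},{"grip":0,"offset":[-222,-174,18],"angular":[0,0,23]},{"grip":0,"offset":[-259,-203,22],"angular":[0,0,27]},{"grip":0,"offset":[-296,-233,26],"angular":[0,0,31]},{"grip":0,"offset":[-330,-258,30],"angular":[0,0,34]},{"grip":0,"offset":[-330,-258,30],"angular":[0,0,34]}]'
python3 - <<'E'
from h import *
from station import vision,manip
togo((.4755,-.348,.20),6.3)
s=vision.snapshot("wrist");C=cam(s);c=-C[1].T@C[2];print(c)
st=manip.sense();print("cam in tool",Ro.from_quat(st["tool_rot"]).inv().apply(c-st["tcp_pos"]))
cv2.imwrite("pics/w1.png",s["pixels"][:,:,::-1])
import pickle;pickle.dump(C,open("w1.pkl","wb"))
E
```

```text
t: 2.25
tcp_pos: [0.4614, -0.1944, 0.2698]
tool_rot: [0.669, 0.743, -0.001, 0.001]
force: [0.0, 0.5, 0.3]
finger_gap: 0.995
tcp [ 0.4614 -0.1944  0.2698] yawy 6.03 F [0.02 0.47 0.29] gap 0.995 t 2.25 
 offset [-154.1   -2.2   70.2] ang [ 0.04  0.15 -0.27]
[ 0.45260807 -0.11872421  0.43167717]
cam in tool [ 0.07317756 -0.00026805 -0.16189195]
```

View pics/w1.png

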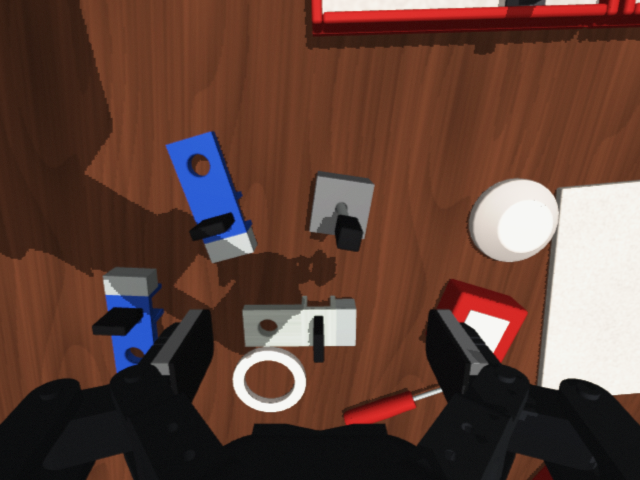

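Wrist view: the aluminium guide is at (299,322) with its hole at (268,325) and tab at (319,338). The rod's block is at (341,207), and the blue look-alikes are at (210,195) and (130,310). I'll zoom in on the guide and rod to refine their poses.

Run:
```python
import cv2
a=cv2.imread("pics/w1.png")
c=cv2.resize(a[285:375,230:370],(784,504),interpolation=cv2.INTER_CUBIC);cv2.imwrite("pics/w1g.png",c)
c=cv2.resize(a[165:265,295:395],(600,600),interpolation=cv2.INTER_CUBIC);cv2.imwrite("pics/w1s.png",c)
```

```text
(no output)
```

View pics/w1g.png

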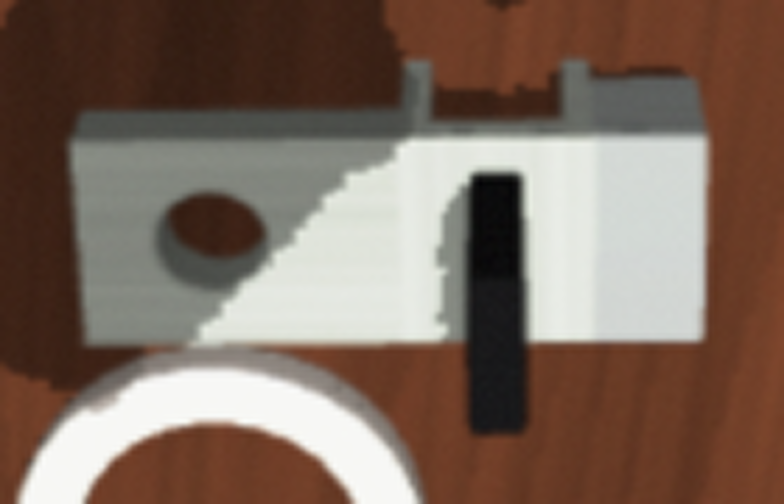

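View pics/w1s.png

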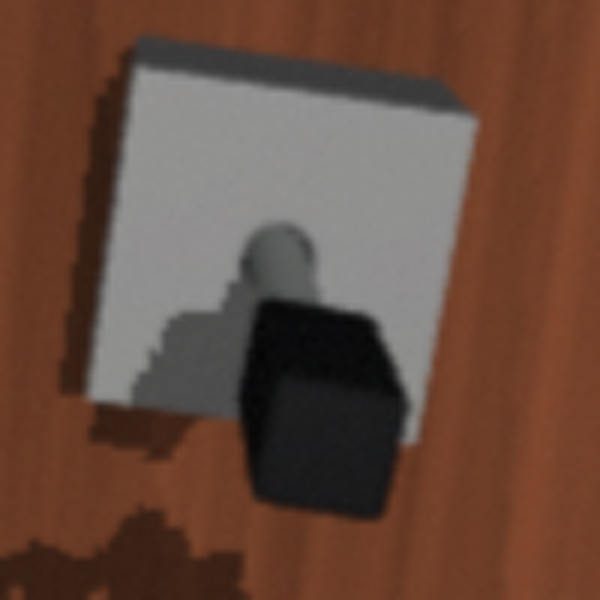

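Run:
```python
from h import *
import pickle
W=pickle.load(open("w1.pkl","rb"))
g=lambda l:[(u/5.6+230-.4,v/5.6+285-.4) for u,v in l]
s=lambda l:[(u/6+295-.4,v/6+165-.4) for u,v in l]
w=.025;h=.038
v=(W,[(-.091,w,h),(.045,w,h),(.045,-w,h),(-.091,-w,h),(-.062,0,h),(-.006,.018,.083),(.006,.018,.083),(.006,-.018,.083),(-.006,-.018,.083)],
 g([(70,138),(708,135),(704,342),(86,347),(212,241),(472,277),(524,277),(527,433),(470,433)]))
p,e=fit([v],[.4755,-.348,.11],0);print("guide",p,np.degrees(p[2]),e.round(1).tolist())
a=.009
uv=s([(275,375),(405,400),(382,520),(255,495)])
print("griptop",ray(W,uv,.165),ray(W,uv,.165).mean(0))
X=ray(W,uv,.165)
for i in range(4):
    d=X[(i+1)%4]-X[i];print(np.linalg.norm(d),np.degrees(np.arctan2(d[1],d[0])))
uv=s([(133,68),(478,118),(418,442),(88,400)]);X=ray(W,uv,.05);print("stand",X.mean(0))
for i in range(4):
    d=X[(i+1)%4]-X[i];print(np.linalg.norm(d),np.degrees(np.arctan2(d[1],d[0])))
togo((.4752,-.348,.20),6.2)
```

```text
guide [ 0.47683552 -0.34882789  0.11467338] 6.570300611759302 [[-0.0, 0.1], [0.1, -0.3], [-0.1, -0.8], [0.0, -0.8], [-0.0, 0.0], [-1.0, 0.1], [0.8, 0.0], [0.4, 0.7], [-0.2, 0.8]]
griptop [[ 0.47639916 -0.18824939  0.165     ]
 [ 0.49305097 -0.18975112  0.165     ]
 [ 0.49237125 -0.20584385  0.165     ]
 [ 0.47581417 -0.20421655  0.165     ]] [ 0.48440889 -0.19701523  0.165     ]
0.016719395915092135 -5.153229736022213
0.016107071029145385 -92.4186161949752
0.016636856202009453 174.38677324020725
0.015977869579240914 87.90180319097124
stand [ 0.48482896 -0.19747306  0.05      ]
0.06027358105114438 -2.1090628193447247
0.05910132099738619 -91.90845943353881
0.06018294312283522 178.5229117385821
0.059765524475418746 88.17971405372577
tcp [ 0.4607 -0.1914  0.2698] yawy 6.16 F [ 0.08  0.11 -0.09] gap 0.998 t 2.3 
 offset [-157.2   -2.3   69.7] ang [-0.01 -0.01 -0.04]
```

```bash
python3 - <<'E'
from h import *
togo((.4766,-.3486,.120),6.4)
E
python3 -m crank '[{"grip":0,"offset":[-40,-3,20],"angular":[0,0,0]},{"grip":0,"offset":[-80,-3,50],"angular":[0,0,0]},{"grip":0,"offset":[-120,-3,80],"angular":[0,0,0]},{"grip":0,"offset":[-150,-2,110],"angular":[0,0,0]},{"grip":0,"offset":[-157,-1.5,140],"angular":[0,0,0]},{"grip":0,"offset":[-157,-1.5,150],"angular":[0,0,0]},{"grip":0,"offset":[-157,-1.5,150],"angular":[0,0,0]},{"grip":0,"offset":[-157,-1.5,150],"angular":[0,0,0]}]'
python3 - <<'E'
from h import *
togo((.4766,-.3486,.046),6.4)
from station import vision
s=vision.snapshot("wrist");cv2.imwrite("pics/w2.png",s["pixels"][:,:,::-1])
E
```

```text
tcp [ 0.4607 -0.1914  0.2698] yawy 6.16 F [ 0.08  0.11 -0.09] gap 0.998 t 2.3 
 offset [-158.    -1.   149.7] ang [-0.01 -0.01 -0.24]
t: 3.1
tcp_pos: [0.4773, -0.3439, 0.1213]
tool_rot: [0.666, 0.746, 0.0, 0.0]
force: [-0.6, 0.3, 0.7]
finger_gap: 1.001
tcp [ 0.4773 -0.3439  0.1213] yawy 6.5 F [-0.64  0.33  0.75] gap 1.001 t 3.1 
 offset [-4.5 -1.3 75.3] ang [0.03 0.02 0.1 ]
```

View pics/w2.png

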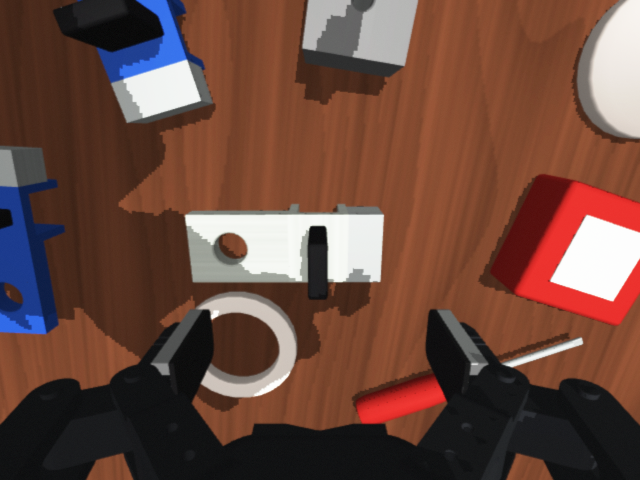

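The tab at (318,262) sits midway between the fingers (210 and 428), so I'm going down to it.

```bash
python3 - <<'E'
from h import *
togo((.4766,-.3486,.046),6.4)
E
python3 -m crank '[{"grip":0,"offset":[-2,-0.5,20],"angular":[0,0,0]},{"grip":0,"offset":[-2,-0.5,40],"angular":[0,0,0]},{"grip":0,"offset":[-2,-0.5,60],"angular":[0,0,0]},{"grip":0,"offset":[-2,-0.5,74],"angular":[0,0,0]},{"grip":0,"offset":[-2,-0.5,74],"angular":[0,0,0]},{"grip":0,"offset":[-2,-0.5,74],"angular":[0,0,0]}]'
python3 - <<'E'
from h import *
togo((.4766,-.3486,.046),6.4)
E
```

```text
tcp [ 0.4776 -0.3444  0.1219] yawy 6.5 F [ 0.48 -1.02  0.04] gap 0.996 t 3.15 
 offset [-4.  -1.6 75.9] ang [0.08 0.09 0.1 ]
t: 3.75
tcp_pos: [0.4771, -0.3473, 0.0471]
tool_rot: [0.666, 0.746, -0.0, 0.001]
force: [-0.1, 1.0, 0.5]
finger_gap: 1.003
tcp [ 0.4771 -0.3473  0.0471] yawy 6.43 F [-0.08  0.98  0.48] gap 1.003 t 3.75 
 offset [-1.2 -0.6  1.1] ang [0.05 0.07 0.03]
```

```bash
python3 -m crank '[{"grip":1,"offset":[-1,-0.5,0],"angular":[0,0,0]},{"grip":1,"offset":[-1,-0.5,0],"angular":[0,0,0]},{"grip":1,"offset":[-1,-0.5,0],"angular":[0,0,0]},{"grip":1,"offset":[-1,-0.5,0],"angular":[0,0,0]},{"grip":1,"offset":[-1,-0.5,0],"angular":[0,0,0]},{"grip":1,"offset":[-1,-0.5,0],"angular":[0,0,0]},{"grip":1,"offset":[-1,-0.5,0],"angular":[0,0,0]},{"grip":1,"offset":[-1,-0.5,0],"angular":[0,0,0]}]' 80;  python3 - <<'E'
from h import *
togo((.4766,-.3486,.046),6.4)
E
```

```text
t: 4.55
tcp_pos: [0.4766, -0.3485, 0.0466]
tool_rot: [0.667, 0.745, 0.0, 0.001]
force: [1.7, 1.3, 3.8]
finger_gap: 0.115
tcp [ 0.4766 -0.3485  0.0466] yawy 6.39 F [1.69 1.34 3.81] gap 0.115 t 4.55 
 offset [-0.1 -0.   0.6] ang [ 0.05  0.05 -0.01]
```

```bash
python3 -m crank '[{"grip":1,"offset":[0,0,-5],"angular":[0,0,0]},{"grip":1,"offset":[0,0,-20],"angular":[0,0,0]},{"grip":1,"offset":[0,0,-45],"angular":[0,0,0]},{"grip":1,"offset":[0,0,-80],"angular":[0,0,0]},{"grip":1,"offset":[0,0,-115],"angular":[0,0,0]},{"grip":1,"offset":[0,0,-150],"angular":[0,0,0]},{"grip":1,"offset":[0,0,-180],"angular":[0,0,0]},{"grip":1,"offset":[0,0,-200],"angular":[0,0,0]},{"grip":1,"offset":[0,0,-200],"angular":[0,0,0]},{"grip":1,"offset":[0,0,-200],"angular":[0,0,0]}]';  python3 - <<'E'
from h import *
from station import vision
M=Ro.from_euler('z',7.4,degrees=True).as_matrix()
t=M@[0,.06,0]+[.609,.1773,.25];print(t)
togo((.53,-.10,.25),6.9)
togo(t,7.4)
for n in("wrist","scene"):
    s=vision.snapshot(n);cv2.imwrite(f"pics/{n}3.png",s["pixels"][:,:,::-1])
E
```

```text
t: 5.55
tcp_pos: [0.4751, -0.3474, 0.2451]
tool_rot: [0.667, 0.745, -0.0, -0.001]
force: [0.2, -0.2, -3.7]
finger_gap: 0.118
[0.60127226 0.23680027 0.25      ]
tcp [ 0.4751 -0.3474  0.2451] yawy 6.4 F [ 0.18 -0.17 -3.72] gap 0.118 t 5.55 
 offset [239.8  82.1  -4.6] ang [-0.1  -0.11 -0.5 ]
tcp [ 0.4751 -0.3474  0.2451] yawy 6.4 F [ 0.18 -0.17 -3.72] gap 0.118 t 5.55 
 offset [566.5 190.5  -4.2] ang [-0.1  -0.11 -1.  ]
```

View pics/wrist3.png

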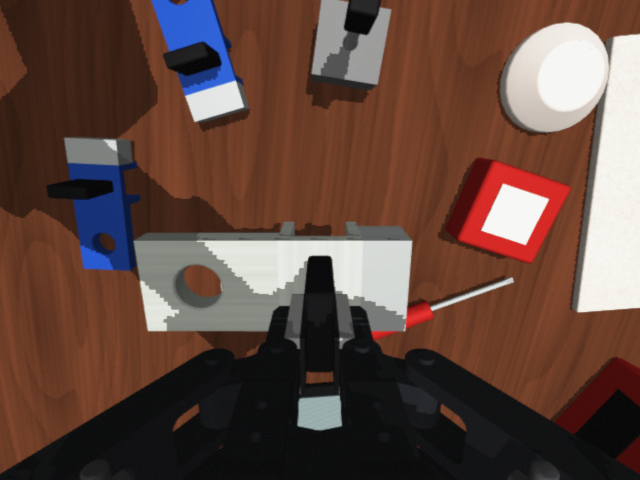

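View pics/scene3.png

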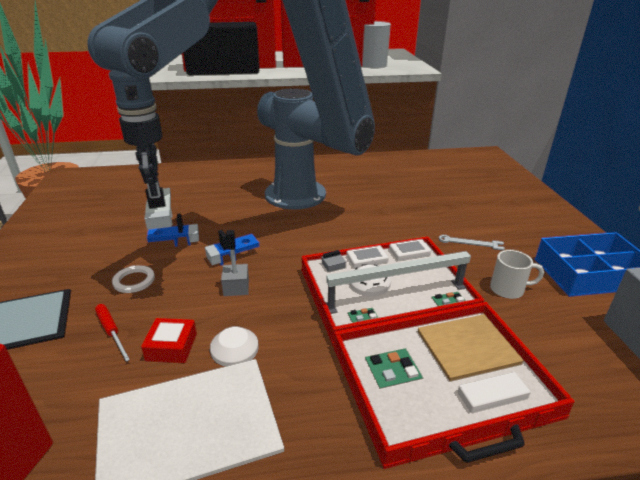

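```bash
python3 -m crank '[{"grip":1,"offset":[20,6,-5],"angular":[0,0,0]},{"grip":1,"offset":[55,18,-10],"angular":[0,0,0]},{"grip":1,"offset":[97,32,-10],"angular":[0,0,0]},{"grip":1,"offset":[139,46,-10],"angular":[0,0,0]},{"grip":1,"offset":[181,60,-10],"angular":[0,0,0]},{"grip":1,"offset":[223,74,-10],"angular":[0,0,-0.2]},{"grip":1,"offset":[265,88,-10],"angular":[0,0,-0.4]},{"grip":1,"offset":[307,102,-10],"angular":[0,0,-0.6]},{"grip":1,"offset":[340,114,-10],"angular":[0,0,-0.8]},{"grip":1,"offset":[360,122,-10],"angular":[0,0,-1]}]'
python3 - <<'E'
from h import *
togo((.6013,.2368,.25),7.4)
E
```

```text
t: 6.65
tcp_pos: [0.5559, 0.0272, 0.255]
tool_rot: [0.659, 0.752, -0.0, -0.002]
force: [-0.0, -0.5, -2.6]
finger_gap: 0.12
tcp [0.5559 0.0272 0.255 ] yawy 7.58 F [-0.03 -0.47 -2.62] gap 0.12 t 6.65 
 offset [201.8  72.7   5.2] ang [-0.17 -0.13  0.18]
```

```bash
python3 -m crank '[{"grip":1,"offset":[30,10,0],"angular":[0,0,0]},{"grip":1,"offset":[70,25,0],"angular":[0,0,0]},{"grip":1,"offset":[110,40,0],"angular":[0,0,0]},{"grip":1,"offset":[150,55,0],"angular":[0,0,0]},{"grip":1,"offset":[180,66,0],"angular":[0,0,0]},{"grip":1,"offset":[198,72,0],"angular":[0,0,0]},{"grip":1,"offset":[198,72,0],"angular":[0,0,0]},{"grip":1,"offset":[198,72,0],"angular":[0,0,0]}]'
python3 - <<'E'
from h import *
togo((.6013,.2368,.25),7.4)
from station import vision
import pickle
d={}
for n in("wrist","scene","top"):
    s=vision.snapshot(n);cv2.imwrite(f"pics/{n}4.png",s["pixels"][:,:,::-1]);d[n]=cam(s)
pickle.dump(d,open("c4.pkl","wb"))
a=cv2.imread("pics/top4.png");cv2.imwrite("pics/top4c.png",cv2.resize(a[150:290,180:360],(800,622))[:600])
a=cv2.imread("pics/scene4.png");cv2.imwrite("pics/scene4c.png",cv2.resize(a[190:340,290:490],(800,600)))
E
```

```text
t: 7.45
tcp_pos: [0.602, 0.2284, 0.2552]
tool_rot: [0.66, 0.752, -0.001, -0.0]
force: [0.3, -0.6, -2.7]
finger_gap: 0.112
tcp [0.602  0.2284 0.2552] yawy 7.45 F [ 0.31 -0.55 -2.74] gap 0.112 t 7.45 
 offset [8.5 0.4 5.2] ang [-0.16  0.08  0.05]
```

View pics/wrist4.png

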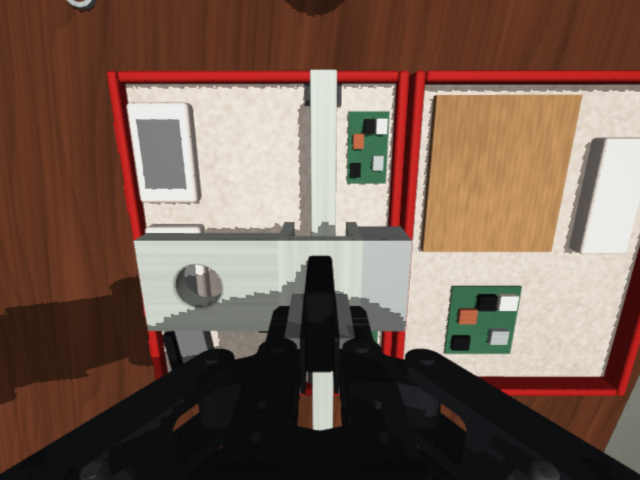

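View pics/scene4c.png

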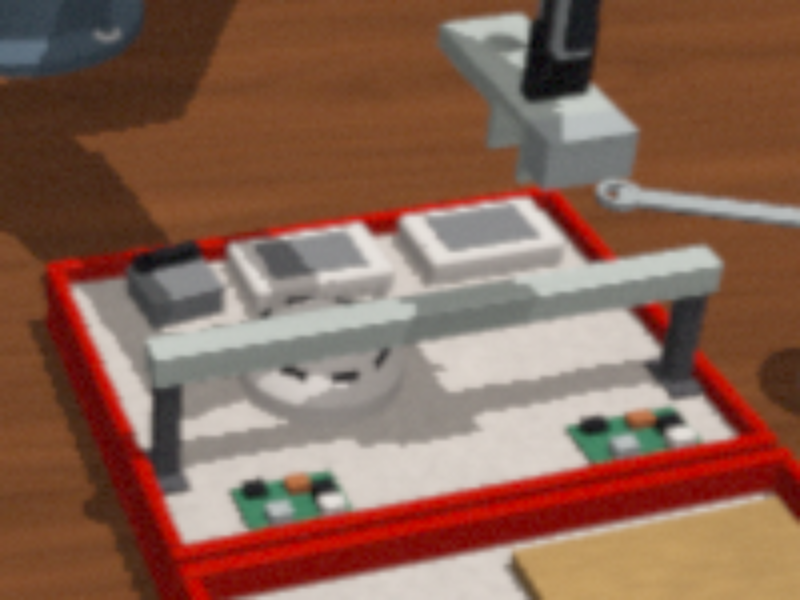

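View pics/top4c.png

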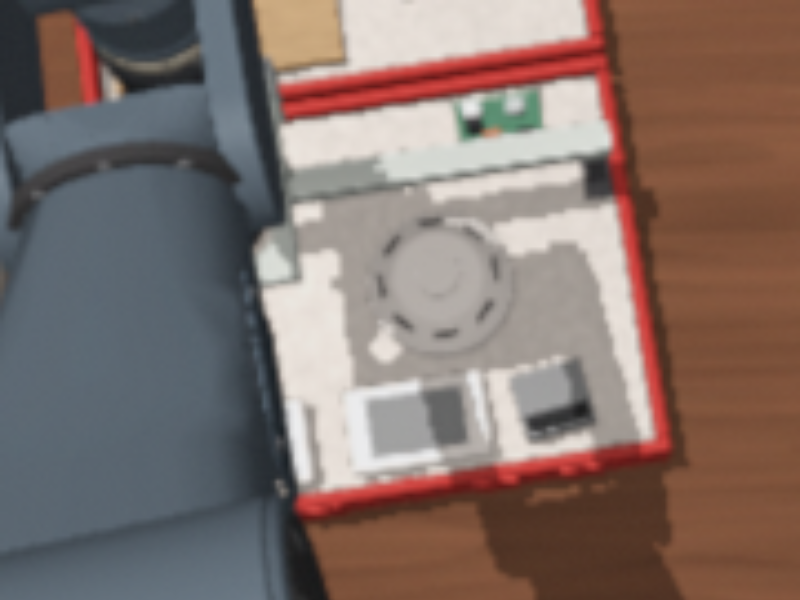

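Run:
```python
import cv2
a=cv2.imread("pics/wrist4.png")
cv2.imwrite("pics/w4a.png",cv2.resize(a[60:240,270:380],(488,800),interpolation=cv2.INTER_CUBIC)[:600*1])
cv2.imwrite("pics/w4b.png",cv2.resize(a[200:440,260:390],(325,600),interpolation=cv2.INTER_CUBIC))
cv2.imwrite("pics/w4c.png",cv2.hconcat([cv2.resize(a[60:135,270:380],(440,300),interpolation=cv2.INTER_CUBIC),cv2.resize(a[200:240,280:370],(360,300),interpolation=cv2.INTER_CUBIC)]))
```

```text
(no output)
```

View pics/w4a.png

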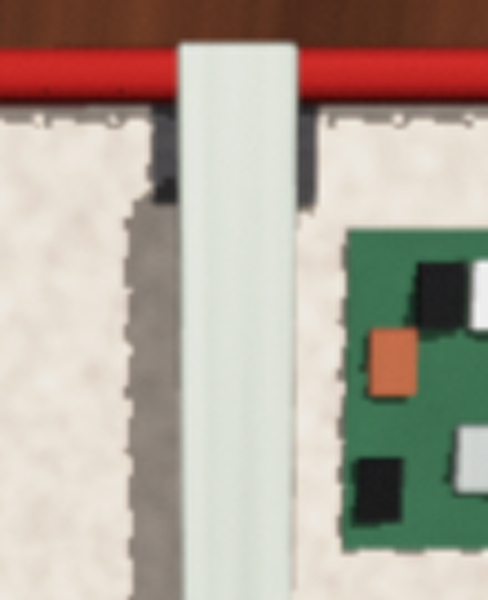

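View pics/w4b.png

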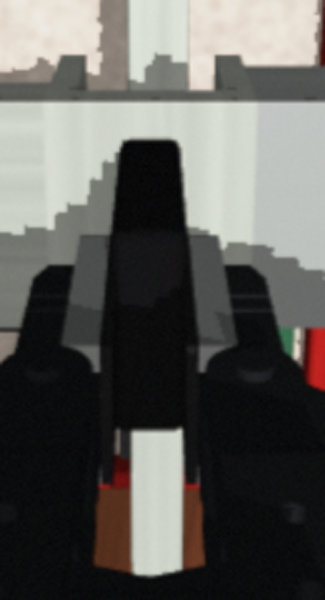

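Run:
```python
from h import *
import pickle
W=pickle.load(open("c4.pkl","rb"))["wrist"]
uv=[(310.1,69.7),(336.95,69.7),(311.25,193),(335.8,193),(312.4,372),(333.6,372),(313.2,430),(332.8,430)]
X=ray(W,uv,.125);m=(X[::2]+X[1::2])/2;print(m, np.linalg.norm(X[1]-X[0]),np.linalg.norm(X[3]-X[2]))
d=m[-1]-m[0];print(np.degrees(np.arctan2(-d[0]*-1,-d[1]))) 
d=m[0]-m[-1];yaw=np.degrees(np.arctan2(-d[0],d[1]));print("yaw",yaw,"len",np.linalg.norm(d),"mid",(m[0]+m[-1])/2)
F=ray(W,[(294,222.8),(346.4,222.8)],.2552-.0466);print("feet",F,F.mean(0))
# guide top corners from wrist image, z of top
from numpy import linalg as la
L=[(-.091,.025,.038),(.045,.025,.038),(.045,-.025,.038),(-.091,-.025,.038),(-.062,0,.038)]
v=(W,L,[(135,240),(411,240),(406,331),(148,331),(199.5,285)])
p,e=fit([v],[.602,.228,.13],.2086);print("guide",p,np.degrees(p[2]),e.round(1).tolist())
```

```text
[[0.58919396 0.34375782 0.125     ]
 [0.60124562 0.25457761 0.125     ]
 [0.62335461 0.08729825 0.125     ]
 [0.63242055 0.01999431 0.125     ]] 0.019497410918474872 0.019635092549529373
7.604748424081612
yaw 7.604748424081612 len 0.3266364083218573 mid [0.61080725 0.18187607 0.125     ]
feet [[0.58380168 0.24897744 0.2086    ]
 [0.61420792 0.25299445 0.2086    ]] [0.5990048  0.25098595 0.2086    ]
guide [0.60249762 0.22732281 0.1304416 ] 7.473753073896745 [[-1.1, -0.2], [2.7, 0.1], [0.3, -0.1], [0.2, -0.5], [-1.0, 2.1]]
```

```bash
python3 -m crank '[{"grip":1,"offset":[5,2,15],"angular":[0,0,0]},{"grip":1,"offset":[5,2,40],"angular":[0,0,0]},{"grip":1,"offset":[5,2,60],"angular":[0,0,0]},{"grip":1,"offset":[5,2,75],"angular":[0,0,0]},{"grip":1,"offset":[5,2,75],"angular":[0,0,0]},{"grip":1,"offset":[5,2,75],"angular":[0,0,0]}]'
python3 - <<'E'
from h import *
togo((.6013,.2368,.1416),7.4)
from station import vision
import pickle
d={}
for n in("wrist","scene"):
    s=vision.snapshot(n);cv2.imwrite(f"pics/{n}5.png",s["pixels"][:,:,::-1]);d[n]=cam(s)
pickle.dump(d,open("c5.pkl","wb"))
a=cv2.imread("pics/wrist5.png");cv2.imwrite("pics/wrist5c.png",cv2.resize(a[140:260,240:400],(800,600),interpolation=cv2.INTER_CUBIC))
a=cv2.imread("pics/scene5.png");cv2.imwrite("pics/scene5c.png",cv2.resize(a[215:305,360:480],(800,600),interpolation=cv2.INTER_CUBIC))
E
```

```text
t: 8.2
tcp_pos: [0.6044, 0.2336, 0.1806]
tool_rot: [0.66, 0.751, -0.0, -0.0]
force: [0.0, 0.5, -3.6]
finger_gap: 0.115
tcp [0.6044 0.2336 0.1806] yawy 7.35 F [ 0.02  0.45 -3.6 ] gap 0.115 t 8.2 
 offset [ 3.6 -2.6 39. ] ang [-0.06 -0.   -0.05]
```

View pics/wrist5c.png

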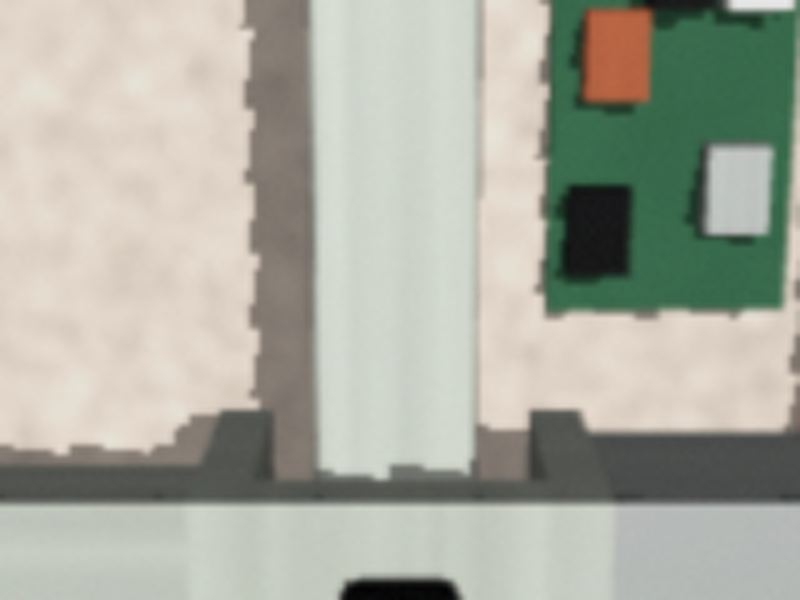

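View pics/scene5c.png

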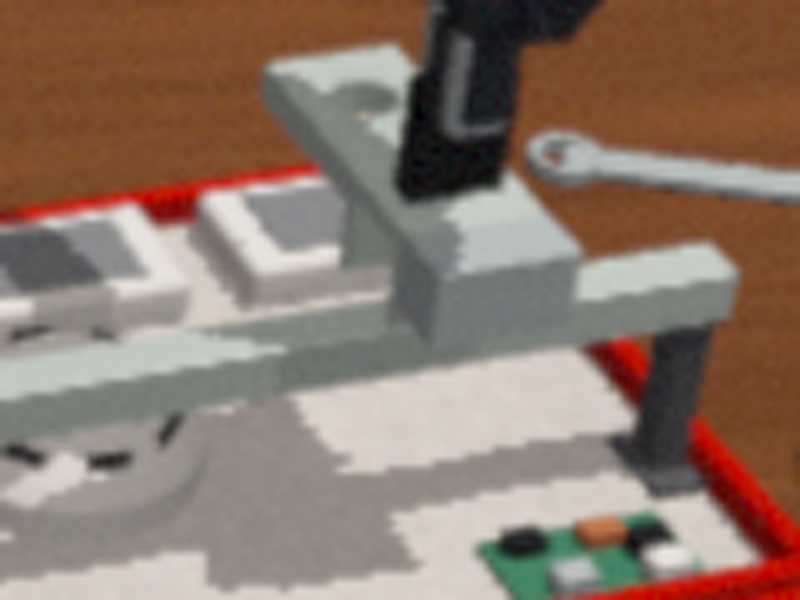

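Legs at crop 272/530 straddle the rail at 316–474, within about 0.8 mm of centre. Lowering.

```bash
python3 -m crank '[{"grip":1,"offset":[2,-0.7,8],"angular":[0,0,0]},{"grip":1,"offset":[2,-0.7,17],"angular":[0,0,0]},{"grip":1,"offset":[2,-0.7,25],"angular":[0,0,0]},{"grip":1,"offset":[2,-0.7,31],"angular":[0,0,0]},{"grip":1,"offset":[2,-0.7,35],"angular":[0,0,0]},{"grip":1,"offset":[2,-0.7,37],"angular":[0,0,0]},{"grip":1,"offset":[2,-0.7,37],"angular":[0,0,0]}]'
python3 - <<'E'
from h import *
togo((.6013,.2368,.1416),7.4)
E
```

```text
t: 9.0
tcp_pos: [0.6034, 0.2358, 0.1438]
tool_rot: [0.66, 0.751, -0.0, -0.0]
force: [0.0, -0.8, -3.0]
finger_gap: 0.115
tcp [0.6034 0.2358 0.1438] yawy 7.4 F [ 0.01 -0.77 -3.01] gap 0.115 t 9.0 
 offset [ 1.2 -1.9  2.2] ang [-0.03  0.    0.  ]
```

```bash
python3 -m crank '[{"grip":1,"offset":[0,0,1],"angular":[0,0,0]},{"grip":1,"offset":[0,0,2],"angular":[0,0,0]},{"grip":1,"offset":[0,0,2],"angular":[0,0,0]}]'
python3 -m crank '[{"grip":1,"offset":[0,0,0.5],"angular":[0,0,0]},{"grip":1,"offset":[0,0,0.5],"angular":[0,0,0]}]'
```

```text
t: 9.3
tcp_pos: [0.6035, 0.2359, 0.1423]
tool_rot: [0.66, 0.751, 0.0, 0.0]
force: [0.3, 0.5, -2.4]
finger_gap: 0.112
t: 9.5
tcp_pos: [0.6035, 0.2358, 0.1418]
tool_rot: [0.66, 0.751, 0.0, 0.0]
force: [0.1, -0.4, -2.5]
finger_gap: 0.113
```

```bash
python3 -m crank '[{"grip":1,"offset":[0,0,0.5],"angular":[0,0,0]},{"grip":1,"offset":[0,0,1],"angular":[0,0,0]},{"grip":1,"offset":[0,0,1],"angular":[0,0,0]}]'
python3 -m crank '[{"grip":1,"offset":[0,0,0.5],"angular":[0,0,0]},{"grip":1,"offset":[0,0,0.5],"angular":[0,0,0]}]'
```

```text
t: 9.8
tcp_pos: [0.6036, 0.2359, 0.1416]
tool_rot: [0.66, 0.751, 0.0, 0.0]
force: [-1.3, -0.1, 2.3]
finger_gap: 0.115
t: 10.0
tcp_pos: [0.6037, 0.2359, 0.1416]
tool_rot: [0.66, 0.751, 0.0, 0.0]
force: [-1.9, -0.2, 6.8]
finger_gap: 0.113
```

```bash
python3 -m crank '[{"grip":1,"offset":[-3,0,-0.4],"angular":[0,0,0]},{"grip":1,"offset":[-10,0,-0.4],"angular":[0,0,0]},{"grip":1,"offset":[-20,0,-0.4],"angular":[0,0,0]},{"grip":1,"offset":[-30,0,-0.4],"angular":[0,0,0]},{"grip":1,"offset":[-40,0,-0.4],"angular":[0,0,0]}]'
python3 -m crank '[{"grip":1,"offset":[-10,0,0],"angular":[0,0,0]},{"grip":1,"offset":[-20,0,0],"angular":[0,0,0]},{"grip":1,"offset":[-30,0,0],"angular":[0,0,0]},{"grip":1,"offset":[-40,0,0],"angular":[0,0,0]},{"grip":1,"offset":[-50,0,0],"angular":[0,0,0]},{"grip":1,"offset":[-56,0,0],"angular":[0,0,0]},{"grip":1,"offset":[-58,0,0],"angular":[0,0,0]},{"grip":1,"offset":[-58,0,0],"angular":[0,0,0]}]'
python3 - <<'E'
from h import *
togo((.6169,.1341,.1416),7.4)
from station import vision
import pickle
d={}
for n in("wrist","scene","top"):
    s=vision.snapshot(n);cv2.imwrite(f"pics/{n}6.png",s["pixels"][:,:,::-1]);d[n]=cam(s)
pickle.dump(d,open("c6.pkl","wb"))
a=cv2.imread("pics/top6.png");cv2.imwrite("pics/top6c.png",cv2.resize(a[160:280,190:350],(800,600),interpolation=cv2.INTER_CUBIC))
E
```

```text
t: 10.5
tcp_pos: [0.6099, 0.1967, 0.1417]
tool_rot: [0.66, 0.751, 0.002, 0.0]
force: [1.0, 3.0, -0.4]
finger_gap: 0.115
t: 11.3
tcp_pos: [0.6174, 0.1381, 0.1416]
tool_rot: [0.66, 0.751, 0.001, 0.001]
force: [-0.5, 2.9, 6.2]
finger_gap: 0.117
tcp [0.6174 0.1381 0.1416] yawy 7.34 F [-0.47  2.94  6.18] gap 0.117 t 11.3 
 offset [-3.9 -1.  -0. ] ang [ 0.17 -0.01 -0.06]
```

View pics/top6c.png

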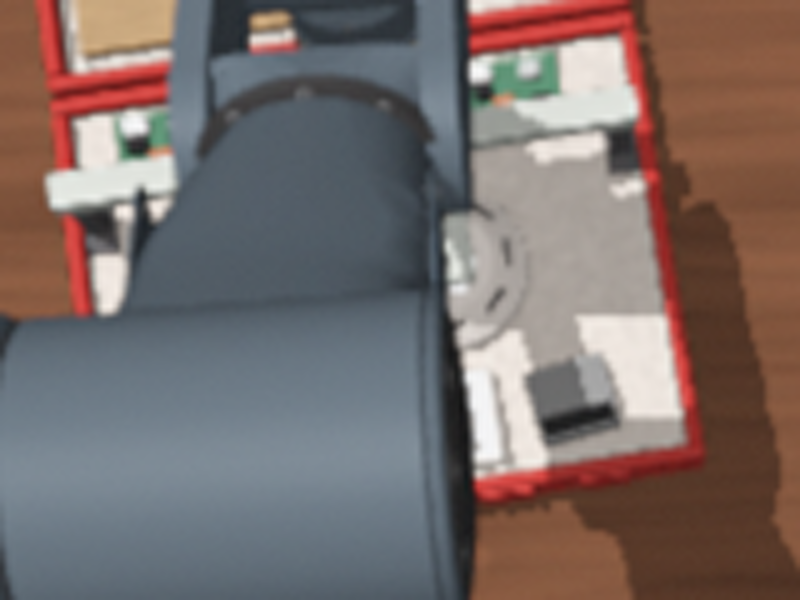

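View pics/wrist6.png

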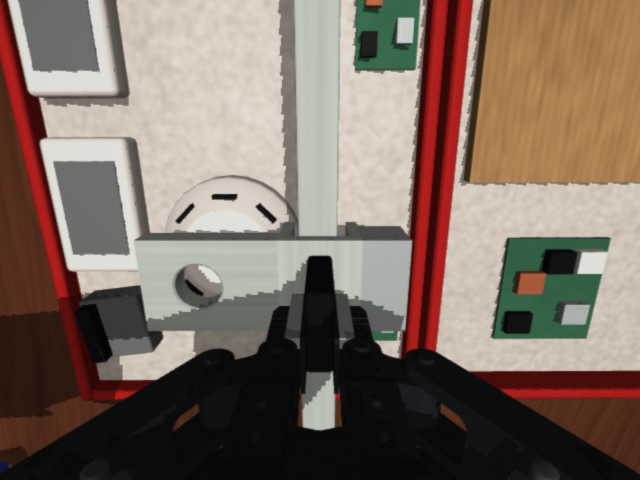

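View pics/scene6.png

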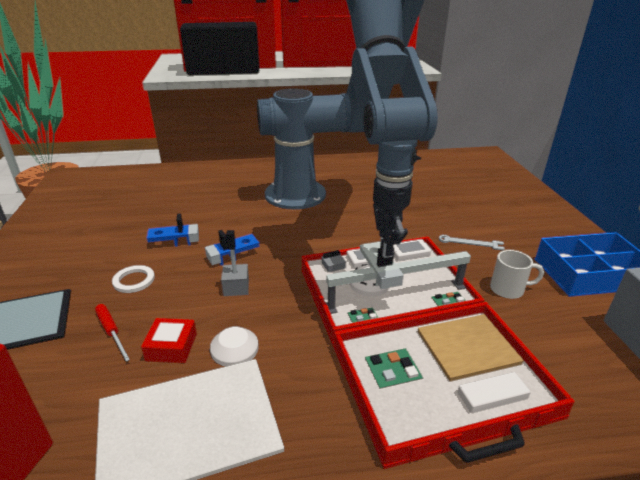

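Run:
```python
import cv2
from h import *
import pickle
W=pickle.load(open("c6.pkl","rb"))["wrist"]
a=cv2.imread("pics/wrist6.png")
k=5
b=cv2.resize(a[170:315,140:300],(800,725),interpolation=cv2.INTER_CUBIC)
def circ(c,r,z,col):
    th=np.linspace(0,2*np.pi,90);X=np.c_[c[0]+r*np.cos(th),c[1]+r*np.sin(th),0*th+z]
    uv=((proj(W,X)-[140,170]+.4)*k).astype(int);cv2.polylines(b,[uv.reshape(-1,1,2)],True,col,1)
c=(.5545,.1257)
circ(c,.05,.035,(0,0,255));circ(c,.05,.05,(0,160,255));circ(c,.015,.075,(255,0,0))
M=Ro.from_euler('z',7.4,degrees=True).as_matrix()
g=M@[-.062,0,0]+[.6174,.1381,.133]
print("bore",g);circ(g,.012,.133,(0,255,0));circ(g,.012,.119,(0,255,0))
cv2.imwrite("pics/w6c.png",b[:600])
```

```text
bore [0.55591639 0.13011467 0.133     ]
```

View pics/w6c.png

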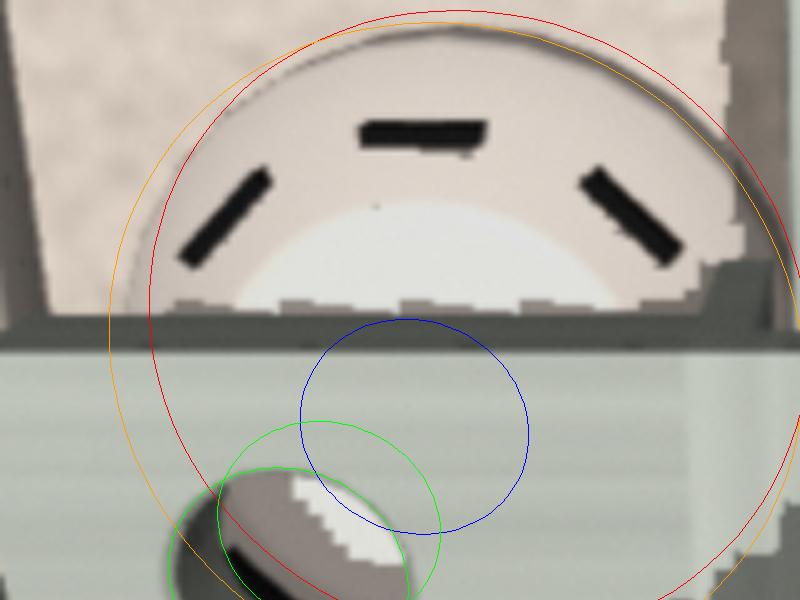

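Run:
```python
from h import *
import pickle
W=pickle.load(open("c6.pkl","rb"))["wrist"];T,S=pickle.load(open("cams.pkl","rb"))
tu=np.array([(435,198),(484,210),(508,250),(495,300),(452,326),(404,314),(379,272),(390,228)])/5+[190-.4,160-.4]
wu=np.array([(632,217),(422,134),(225,217)])/5+[140-.4,170-.4]
# order: top view image: up=+x, left=+y ; list goes clockwise in image = decreasing world angle
def ring(p,k):
    a=p[4]-k*np.pi/4
    return np.c_[p[0]+p[2]*np.cos(a),p[1]+p[2]*np.sin(a),0*a+p[3]]
def mk(useT,useW,z=None):
    def f(p):
        r=[]
        if useT: r.append((proj(T,ring(p,np.arange(8)))-tu).ravel())
        if useW: r.append(1.0*(proj(W,ring(p,np.array([7,6,5])))-wu).ravel())
        r.append([(p[3]-.058)*300])
        return np.concatenate(r)
    return f
u=np.array([-.1297,.9916]);n=np.array([.9916,.1297])
for a,b in((1,0),(0,1),(1,1)):
    f=mk(a,b)
    r=least_squares(f,[.5545,.1257,.037,.058,.1]);p=r.x
    print(a,b,p.round(4),"along rail",(p[:2]@u).round(4),"across",(p[:2]@n).round(4),"rms",np.sqrt((r.fun**2).mean()).round(2))
g=np.array([.6174,.1381]);print("guide along",g@u,"bore across",g@n-.062)
```

```text
1 0 [0.556  0.1263 0.0392 0.058  0.1327] along rail 0.0531 across 0.5677 rms 0.23
0 1 [0.5545 0.1226 0.0393 0.058  0.1283] along rail 0.0496 across 0.5657 rms 0.04
1 1 [0.5553 0.1245 0.0384 0.0622 0.1284] along rail 0.0514 across 0.5668 rms 0.49
guide along 0.056863180000000006 bore across 0.5681254099999999
```

```bash
python3 -m crank '[{"grip":1,"offset":[-1.5,-0.3,0],"angular":[0,0,0]},{"grip":1,"offset":[-3.5,-0.7,0],"angular":[0,0,0]},{"grip":1,"offset":[-5,-1,0],"angular":[0,0,0]},{"grip":1,"offset":[-5,-1,0],"angular":[0,0,0]},{"grip":1,"offset":[-5,-1,0],"angular":[0,0,0]}]'
python3 - <<'E'
from h import *
togo((.6169,.1341,.1416),7.4)
from station import vision
import pickle
s=vision.snapshot("wrist");cv2.imwrite(f"pics/w7.png",s["pixels"][:,:,::-1]);pickle.dump(cam(s),open("w7.pkl","wb"))
W=cam(s)
a=cv2.imread("pics/w7.png")
k=5
b=cv2.resize(a[195:315,140:300],(800,600),interpolation=cv2.INTER_CUBIC)
cv2.imwrite("pics/w7c.png",b)
E
```

```text
t: 11.95
tcp_pos: [0.6172, 0.1335, 0.1416]
tool_rot: [0.66, 0.751, 0.002, 0.001]
force: [0.6, 4.3, 5.5]
finger_gap: 0.116
tcp [0.6172 0.1335 0.1416] yawy 7.37 F [0.65 4.29 5.5 ] gap 0.116 t 11.95 
 offset [ 0.6 -0.2 -0. ] ang [ 0.2  -0.03 -0.03]
```

View pics/w7c.png

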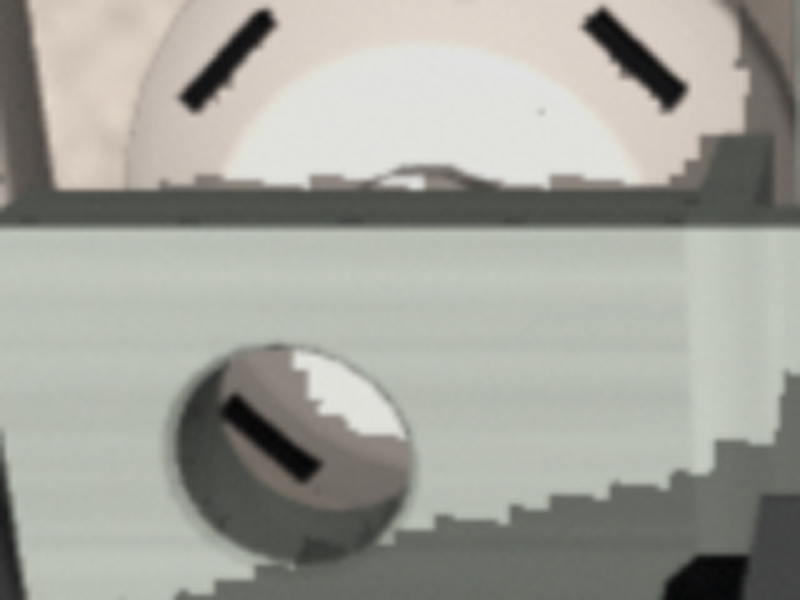

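Run:
```python
from h import *
import pickle
W=pickle.load(open("w7.pkl","rb"))
wu=np.array([(635,60),(228,61),(270,437)])/5+[140-.4,195-.4]
def ring(p,k):
    a=p[4]-k*np.pi/4
    return np.c_[p[0]+p[2]*np.cos(a),p[1]+p[2]*np.sin(a),0*a+p[3]]
u=np.array([-.1297,.9916]);n=np.array([.9916,.1297])
g=np.array([.6172,.1335]);print("guide along",g@u,"bore across",g@n-.062)
for z in(.05,.055,.06,.065):
    f=lambda p:np.r_[(proj(W,ring([p[0],p[1],p[2],z,p[3]],np.array([7,5,3])))-wu).ravel()]
    r=least_squares(f,[.5545,.1257,.039,.13]);p=r.x
    cap=proj(W,[[p[0],p[1],.075]]);th=np.linspace(0,6.28,200);C=proj(W,np.c_[p[0]+.015*np.cos(th),p[1]+.015*np.sin(th),0*th+.075]);i=C[:,1].argmin()
    print(z,p.round(4),"along",(p[:2]@u).round(4),"across",(p[:2]@n).round(4),"rms",np.sqrt((r.fun**2).mean()).round(2),"cap top at crop",((C[i]-[139.6,194.6])*5).round(0))
M=Ro.from_euler('z',7.4,degrees=True).as_matrix()
b=M@[-.062,0,0]+[.6172,.1335,.133]
print("bore px crop",(proj(W,[b])-[139.6,194.6])*5)
L=[(-.091,.025,.038),(.045,.025,.038),(-.062,0,.038)]
a=cv2.imread("pics/w7.png")
```

```text
guide along 0.052327760000000015 bore across 0.5673304700000001
0.05 [0.5529 0.1198 0.0404 0.1311] along 0.0471 across 0.5638 rms 0.03 cap top at crop [393. 203.]
0.055 [0.5539 0.1215 0.0396 0.1311] along 0.0487 across 0.565 rms 0.03 cap top at crop [402. 191.]
0.06 [0.555  0.1233 0.0388 0.1311] along 0.0503 across 0.5663 rms 0.03 cap top at crop [411. 179.]
0.065 [0.556  0.125  0.038  0.1311] along 0.0519 across 0.5676 rms 0.03 cap top at crop [420. 167.]
bore px crop [[288.79319003 454.59856624]]
```

The cap edge peeking out at crop (430,168) and the slots put the detector about 0.5 mm from the hole centre. Releasing and looking from above.

```bash
python3 -m crank '[{"grip":0.8,"offset":[0,0,-0.3],"angular":[0,0,0]},{"grip":0.6,"offset":[0,0,-0.3],"angular":[0,0,0]},{"grip":0.3,"offset":[0,0,-0.3],"angular":[0,0,0]},{"grip":0.3,"offset":[0,0,-0.3],"angular":[0,0,0]},{"grip":0.3,"offset":[0,0,-0.3],"angular":[0,0,0]}]' 40
python3 -m crank '[{"grip":0.3,"offset":[0,0,-15],"angular":[0,0,0]},{"grip":0.3,"offset":[0,0,-40],"angular":[0,0,0]},{"grip":0.3,"offset":[0,0,-80],"angular":[0,0,0]},{"grip":0.3,"offset":[0,0,-120],"angular":[0,0,0]},{"grip":0.3,"offset":[-30,-20,-140],"angular":[0,0,0]},{"grip":0.3,"offset":[-70,-62,-140],"angular":[0,0,0]},{"grip":0.3,"offset":[-97,-62,-140],"angular":[0,0,0]},{"grip":0.3,"offset":[-97,-62,-140],"angular":[0,0,0]},{"grip":0.3,"offset":[-97,-62,-140],"angular":[0,0,0]}]'
python3 - <<'E'
from h import *
from station import vision
import pickle
d={}
for n in("wrist","scene","top"):
    s=vision.snapshot(n);cv2.imwrite(f"pics/{n}8.png",s["pixels"][:,:,::-1]);d[n]=cam(s)
pickle.dump(d,open("c8.pkl","wb"))
a=cv2.imread("pics/top8.png");cv2.imwrite("pics/top8c.png",cv2.resize(a[160:280,190:350],(800,600),interpolation=cv2.INTER_CUBIC))
a=cv2.imread("pics/scene8.png");cv2.imwrite("pics/scene8c.png",cv2.resize(a[215:335,320:480],(800,600),interpolation=cv2.INTER_CUBIC))
E
```

```text
t: 12.5
tcp_pos: [0.6156, 0.1332, 0.1406]
tool_rot: [0.66, 0.751, -0.0, -0.0]
force: [-0.3, 0.2, 0.1]
finger_gap: 0.698
t: 13.4
tcp_pos: [0.5669, 0.0289, 0.2811]
tool_rot: [0.661, 0.751, 0.0, 0.0]
force: [-0.2, 0.9, -0.1]
finger_gap: 0.7
```

View pics/wrist8.png

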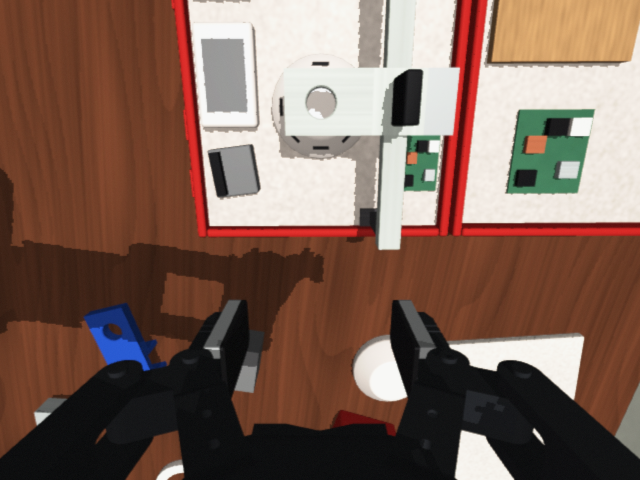

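View pics/top8c.png

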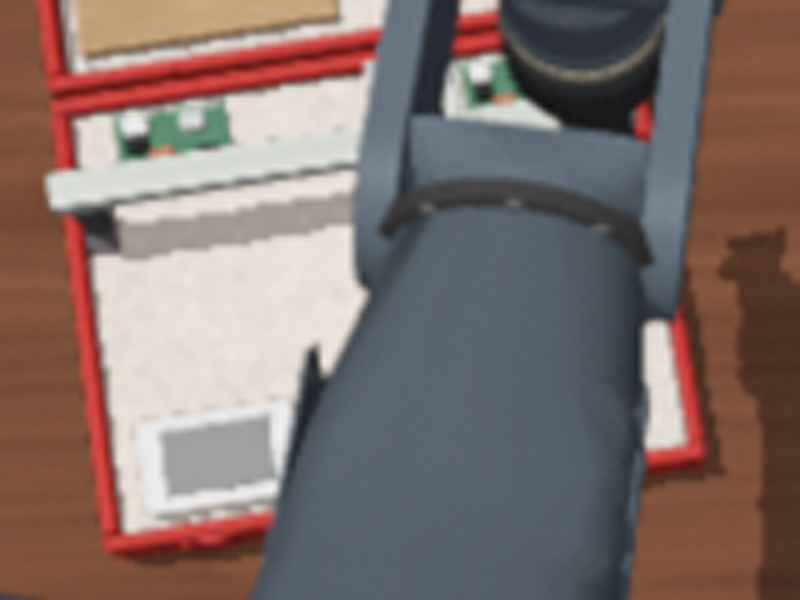

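View pics/scene8c.png

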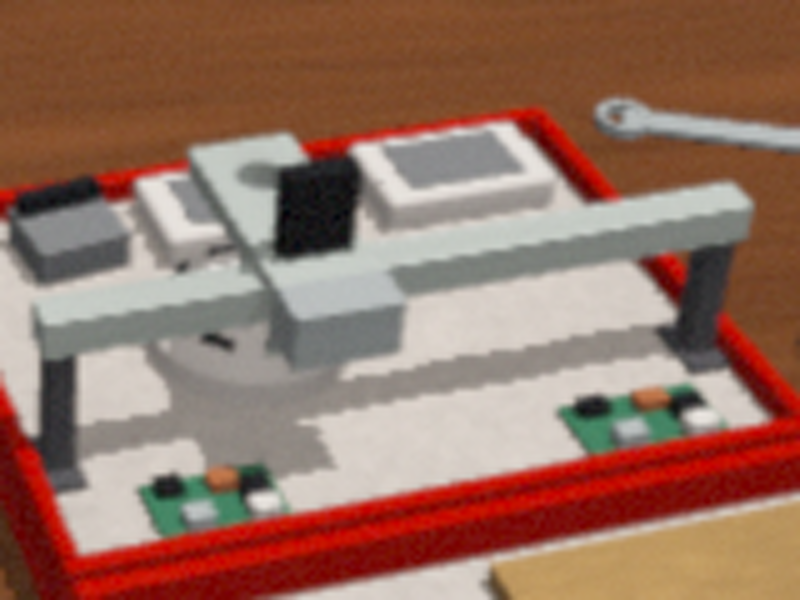

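The guide hangs level on the rail, with its hole at wrist (320,102) and the detector beneath. I'll zoom in to measure.

Run:
```python
import cv2
a=cv2.imread("pics/wrist8.png");cv2.imwrite("pics/w8c.png",cv2.resize(a[45:165,265:425],(800,600),interpolation=cv2.INTER_CUBIC))
```

```text
(no output)
```

View pics/w8c.png

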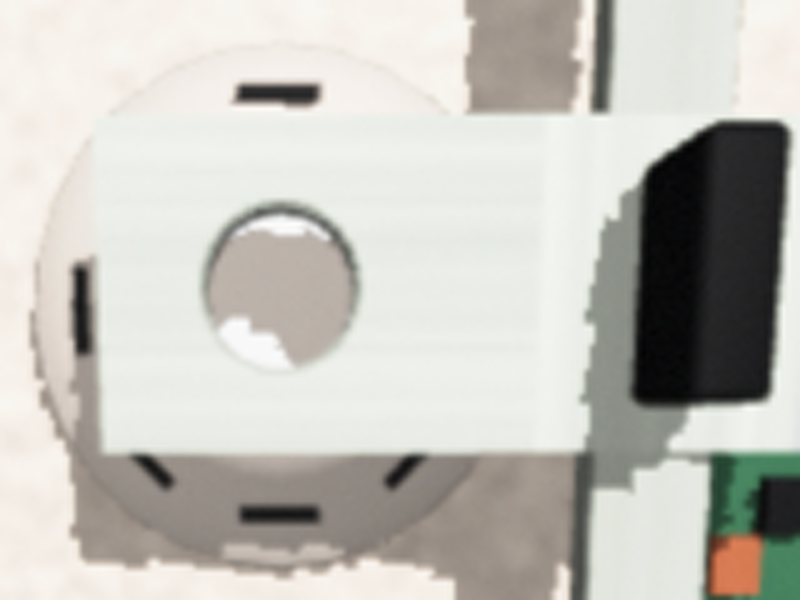

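Run:
```python
from h import *
import pickle
W=pickle.load(open("c8.pkl","rb"))["wrist"]
f=lambda l:np.array(l)/5+[265-.4,45-.4]
u=np.array([-.1297,.9916]);n=np.array([.9916,.1297])
b=ray(W,f([(281,287)]),.133)[0];print("bore",b,"al",b[:2]@u,"ac",b[:2]@n)
for z in(.058,.065):
    s=ray(W,f([(278,94),(280,514),(81,308)]),z);c=(s[0]+s[1])/2
    print(z,"det",c,"al",c[:2]@u,"ac",c[:2]@n, "r",np.linalg.norm(s[0]-s[1])/2,np.linalg.norm((s[2]-c)[:2]))
# guide fit on top face + tab
L=[(-.091,.025,.038),(-.091,-.025,.038),(-.062,0,.038)]
p,e=fit([(W,L,f([(97,115),(103,454),(281,287)]))],[.617,.1335,.129],.095);print(p,np.degrees(p[2]),e.round(1).tolist())
e=ray(W,f([(608,110),(735,110),(590,490),(712,490)]),.125);print("rail",e,(e[:,:2]@n).round(4))
togo((.484,-.197,.25),-2.5)
```

```text
bore [0.55549742 0.12379796 0.133     ] al 0.05071004573080795 ac 0.566887833230557
0.058 det [0.55544176 0.12422436 0.058     ] al 0.051140079910625434 ac 0.5668879446526442 r 0.038777444784523905 0.038984303435728195
0.065 det [0.55546049 0.12385508 0.065     ] al 0.050771472397531596 ac 0.5668586281652304 r 0.038072720844162966 0.0382758201387468
[0.61731738 0.13133677 0.12527903] 7.177959585625974 [[-0.4, -0.1], [0.0, -0.2], [0.3, 0.3]]
rail [[0.60329599 0.15682792 0.125     ]
 [0.62318492 0.15939524 0.125     ]
 [0.61084353 0.09943186 0.125     ]
 [0.63109059 0.10204163 0.125     ]] [0.6186 0.6386 0.6186 0.639 ]
tcp [0.567  0.0304 0.2807] yawy 7.47 F [ 0.46 -0.33 -0.19] gap 0.697 t 13.55 
 offset [-214.7 -111.8   30.6] ang [-0.01 -0.02  9.97]
```

```bash
python3 -m crank '[{"grip":0.3,"offset":[-35,-18,0],"angular":[0,0,1]},{"grip":0.3,"offset":[-70,-36,0],"angular":[0,0,3]},{"grip":0.3,"offset":[-105,-55,5],"angular":[0,0,5]},{"grip":0.3,"offset":[-140,-73,10],"angular":[0,0,7]},{"grip":0.3,"offset":[-175,-92,20],"angular":[0,0,9]},{"grip":0.3,"offset":[-205,-107,30],"angular":[0,0,10]},{"grip":0.3,"offset":[-213,-111,30],"angular":[0,0,10]},{"grip":0.3,"offset":[-213,-111,30],"angular":[0,0,10]},{"grip":0.3,"offset":[-213,-111,30],"angular":[0,0,10]}]'
python3 - <<'E'
from h import *
from station import vision
import pickle
togo((.4842,-.197,.1263),-2.5)
d={}
for n in("wrist","scene","top"):
    s=vision.snapshot(n);cv2.imwrite(f"pics/{n}9.png",s["pixels"][:,:,::-1]);d[n]=cam(s)
pickle.dump(d,open("c9.pkl","wb"))
a=cv2.imread("pics/top9.png");cv2.imwrite("pics/top9c.png",cv2.resize(a[160:280,190:350],(800,600),interpolation=cv2.INTER_CUBIC))
E
```

```text
t: 14.45
tcp_pos: [0.4849, -0.195, 0.2511]
tool_rot: [0.723, 0.691, 0.0, 0.0]
force: [0.6, -1.3, 0.6]
finger_gap: 0.704
tcp [ 0.4849 -0.195   0.2511] yawy -2.52 F [ 0.6  -1.27  0.62] gap 0.704 t 14.45 
 offset [ -2.1  -0.7 124.8] ang [ 0.03 -0.03 -0.02]
```

View pics/wrist9.png

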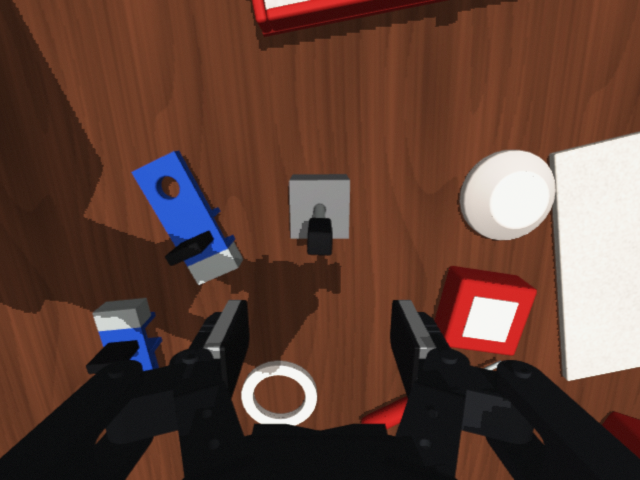

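View pics/top9c.png

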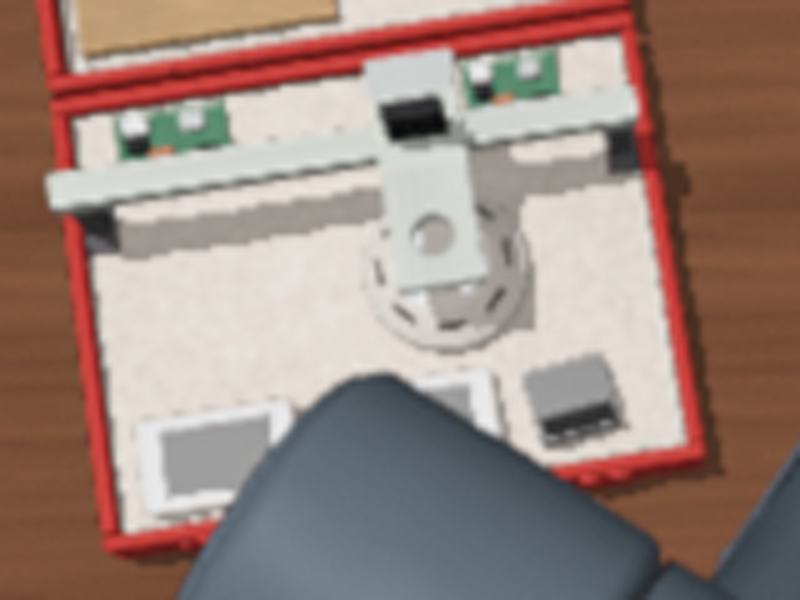

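Run:
```python
import cv2
from h import *
import pickle
d=pickle.load(open("c9.pkl","rb"))
a=cv2.imread("pics/wrist9.png");cv2.imwrite("pics/w9c.png",cv2.resize(a[165:265,270:370],(600,600),interpolation=cv2.INTER_CUBIC))
print(ray(d["top"],np.array([(432,236)])/5+[189.6,159.6],.133))
```

```text
[[0.55388657 0.12634481 0.133     ]]
```

View pics/w9c.png

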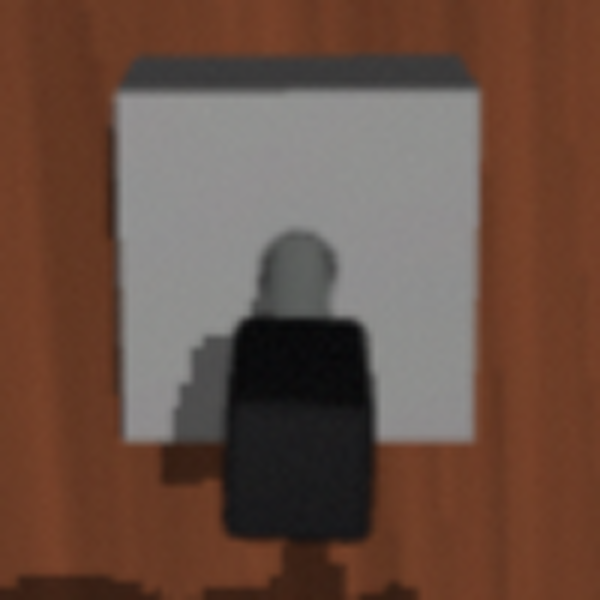

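```bash
python3 - <<'E'
from h import *
import pickle
W=pickle.load(open("c9.pkl","rb"))["wrist"]
f=lambda l:np.array(l)/6+[270-.4,165-.4]
print(ray(W,f([(230,402),(372,406),(371,540),(225,538)]),.165).mean(0))
print(ray(W,f([(118,90),(480,90),(474,442),(124,442)]),.05).mean(0))
togo((.4848,-.1965,.1263),-2.5)
E
python3 -m crank '[{"grip":0.3,"offset":[-1,0,25],"angular":[0,0,0]},{"grip":0.3,"offset":[-1.5,0,55],"angular":[0,0,0]},{"grip":0.3,"offset":[-1.5,0,80],"angular":[0,0,0]},{"grip":0.3,"offset":[-1.5,0,105],"angular":[0,0,0]},{"grip":0.3,"offset":[-1.5,0,120],"angular":[0,0,0]},{"grip":0.3,"offset":[-1.5,0,124],"angular":[0,0,0]},{"grip":0.3,"offset":[-1.5,0,124],"angular":[0,0,0]},{"grip":0.3,"offset":[-1.5,0,124],"angular":[0,0,0]}]'
```

```text
[ 0.48472764 -0.1970547   0.165     ]
[ 0.48485653 -0.19749889  0.05      ]
tcp [ 0.4848 -0.1947  0.2513] yawy -2.47 F [ 0.3  -0.25 -0.03] gap 0.696 t 14.6 
 offset [ -1.8  -0.  125. ] ang [ 0.04 -0.    0.03]
t: 15.4
tcp_pos: [0.485, -0.1976, 0.1278]
tool_rot: [0.723, 0.691, 0.0, 0.001]
force: [0.0, 0.2, 0.3]
finger_gap: 0.701
```

```bash
python3 -m crank '[{"grip":1,"offset":[0,-0.2,1],"angular":[0,0,0]},{"grip":1,"offset":[0,-0.2,1],"angular":[0,0,0]},{"grip":1,"offset":[0,-0.2,1],"angular":[0,0,0]},{"grip":1,"offset":[0,-0.2,1],"angular":[0,0,0]},{"grip":1,"offset":[0,-0.2,1],"angular":[0,0,0]},{"grip":1,"offset":[0,-0.2,1],"angular":[0,0,0]},{"grip":1,"offset":[0,-0.2,1],"angular":[0,0,0]}]' 60
python3 -m crank '[{"grip":1,"offset":[0,0,-8],"angular":[0,0,0]},{"grip":1,"offset":[0,0,-20],"angular":[0,0,0]},{"grip":1,"offset":[0,0,-35],"angular":[0,0,0]},{"grip":1,"offset":[0,0,-50],"angular":[0,0,0]},{"grip":1,"offset":[0,0,-80],"angular":[0,0,0]},{"grip":1,"offset":[0,0,-120],"angular":[0,0,0]},{"grip":1,"offset":[0,0,-160],"angular":[0,0,0]},{"grip":1,"offset":[0,0,-180],"angular":[0,0,0]},{"grip":1,"offset":[0,0,-180],"angular":[0,0,0]},{"grip":1,"offset":[0,0,-180],"angular":[0,0,0]}]'
python3 - <<'E'
from h import *
from station import vision
import pickle
togo((.5555,.124,.305),-2.5)
d={}
for n in("wrist","scene","top"):
    s=vision.snapshot(n);cv2.imwrite(f"pics/{n}10.png",s["pixels"][:,:,::-1]);d[n]=cam(s)
pickle.dump(d,open("c10.pkl","wb"))
E
```

```text
t: 16.1
tcp_pos: [0.4844, -0.198, 0.1266]
tool_rot: [0.723, 0.691, 0.0, 0.001]
force: [0.1, 0.4, 6.0]
finger_gap: 0.194
t: 17.1
tcp_pos: [0.4831, -0.1971, 0.3057]
tool_rot: [0.723, 0.691, -0.0, -0.0]
force: [-0.7, 0.5, -0.9]
finger_gap: 0.19
tcp [ 0.4831 -0.1971  0.3057] yawy -2.6 F [-0.75  0.48 -0.86] gap 0.19 t 17.1 
 offset [324.1  57.8   0.7] ang [-0.05 -0.02 -0.1 ]
```

View pics/scene10.png

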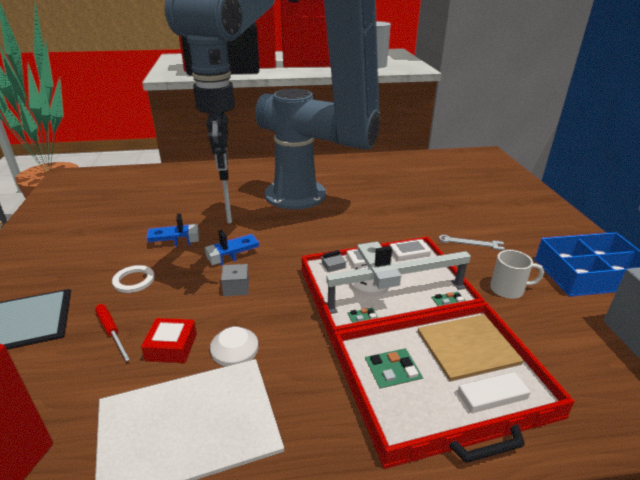

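View pics/wrist10.png

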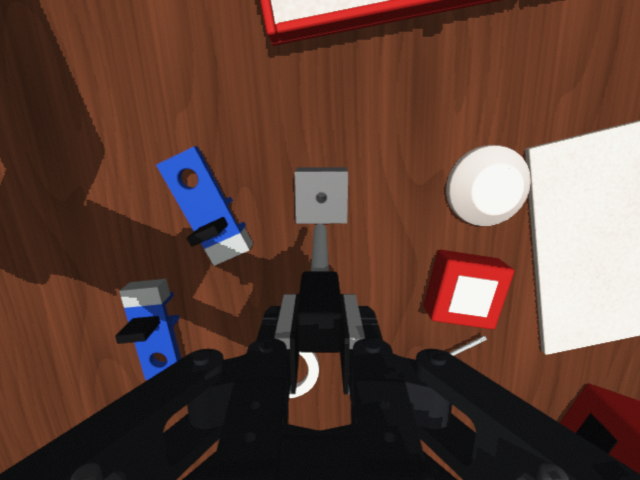

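Run:
```python
import cv2
a=cv2.imread("pics/wrist10.png");cv2.imwrite("pics/w10c.png",cv2.resize(a[210:290,280:360],(600,600),interpolation=cv2.INTER_CUBIC))
a=cv2.imread("pics/scene10.png");cv2.imwrite("pics/s10c.png",cv2.resize(a[140:230,190:260],(466,600),interpolation=cv2.INTER_CUBIC))
```

```text
(no output)
```

View pics/w10c.png

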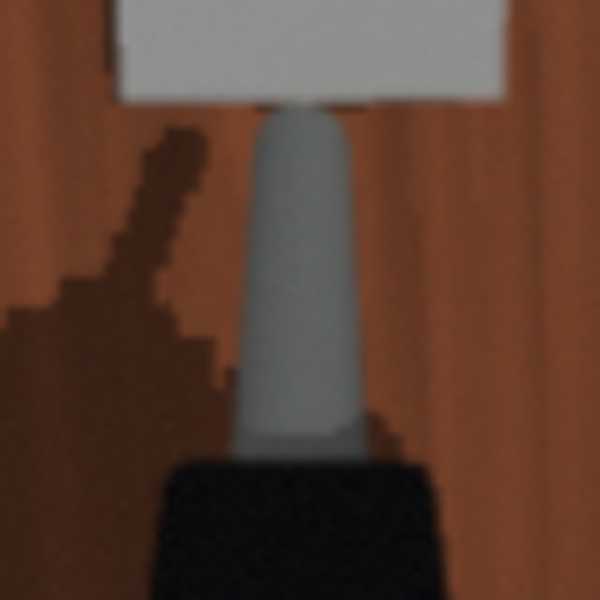

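View pics/s10c.png

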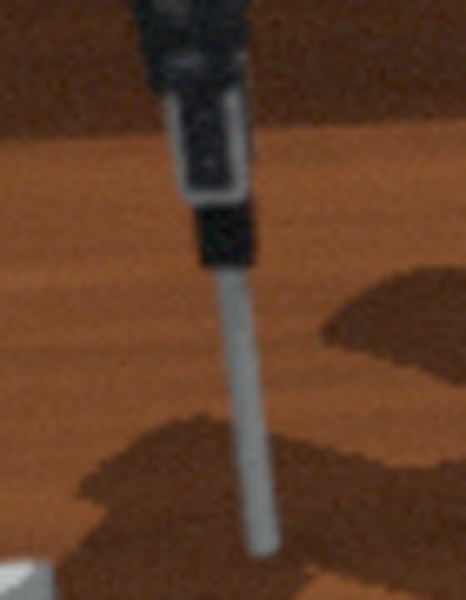

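Run:
```python
from h import *
import pickle
from station import manip
d=pickle.load(open("c10.pkl","rb"));W=d["wrist"];S=d["scene"]
t=np.array([.4831,-.1971,.3057]); M=Ro.from_quat(manip.sense()["tool_rot"]).as_matrix()
tip=t+M@[0,0,.1166];top=t+M@[0,0,.0066]
th=np.linspace(0,6.28,100)
c=tip+.005*np.c_[np.cos(th),np.sin(th),0*th]
p=(proj(W,c)-[279.6,209.6])*7.5;print("w tip circ u",p[:,0].min(),p[:,0].max(),"v",p[:,1].min(),p[:,1].max())
print("w axis at top",(proj(W,[top,tip])-[279.6,209.6])*7.5)
print("s",(proj(S,[top,tip])-[189.6,139.6])*6.66)
```

```text
w tip circ u 249.19448095158742 344.638505683041 v 97.59456675949302 189.81630584740452
w axis at top [[302.75919187 578.49332445]
 [296.9219716  143.95188617]]
s [[226.85062986 256.51315257]
 [261.11371943 548.01878062]]
```

```bash
python3 -m crank '[{"grip":1,"offset":[25,4,-10],"angular":[0,0,0]},{"grip":1,"offset":[65,11,-15],"angular":[0,0,0]},{"grip":1,"offset":[105,19,-15],"angular":[0,0,0]},{"grip":1,"offset":[145,26,-15],"angular":[0,0,0]},{"grip":1,"offset":[185,33,-15],"angular":[0,0,0]},{"grip":1,"offset":[225,40,-15],"angular":[0,0,0]},{"grip":1,"offset":[265,47,-15],"angular":[0,0,0]},{"grip":1,"offset":[300,53,-15],"angular":[0,0,0]},{"grip":1,"offset":[318,56,-15],"angular":[0,0,0]},{"grip":1,"offset":[323,57,-15],"angular":[0,0,0]}]'
python3 -m crank '[{"grip":1,"offset":[0,0,0],"angular":[0,0,0]},{"grip":1,"offset":[0,0,0],"angular":[0,0,0]}]'
python3 - <<'E'
from h import *
from station import vision
import pickle
togo((.555,.124,.305),-2.5)
d={}
for n in("wrist","scene"):
    s=vision.snapshot(n);cv2.imwrite(f"pics/{n}11.png",s["pixels"][:,:,::-1]);d[n]=cam(s)
pickle.dump(d,open("c11.pkl","wb"))
E
```

```text
t: 18.25
tcp_pos: [0.5547, 0.1245, 0.319]
tool_rot: [0.722, 0.692, -0.001, -0.001]
force: [-0.5, 0.1, -0.6]
finger_gap: 0.19
t: 18.45
tcp_pos: [0.555, 0.1215, 0.3201]
tool_rot: [0.723, 0.691, -0.001, -0.0]
force: [-0.6, 0.3, -0.3]
finger_gap: 0.19
tcp [0.555  0.1215 0.3201] yawy -2.64 F [-0.62  0.29 -0.29] gap 0.19 t 18.45 
 offset [ 2.5 -0.1 15.1] ang [-0.1   0.05 -0.14]
```

View pics/wrist11.png

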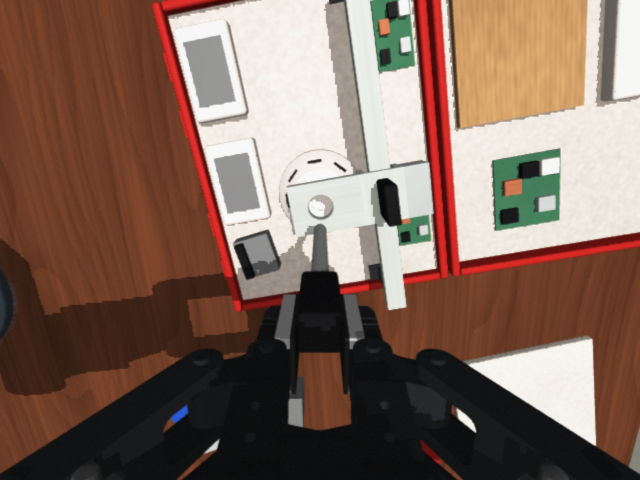

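View pics/scene11.png

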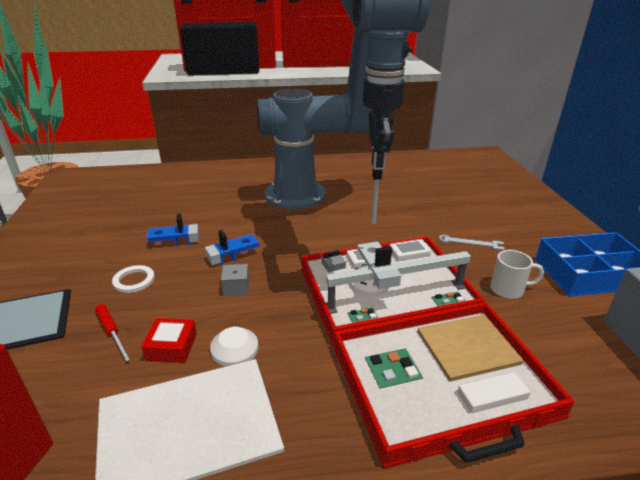

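Run:
```python
import cv2
a=cv2.imread("pics/wrist11.png");cv2.imwrite("pics/w11c.png",cv2.resize(a[180:260,270:370],(800,640),interpolation=cv2.INTER_CUBIC)[:600])
```

```text
(no output)
```

View pics/w11c.png

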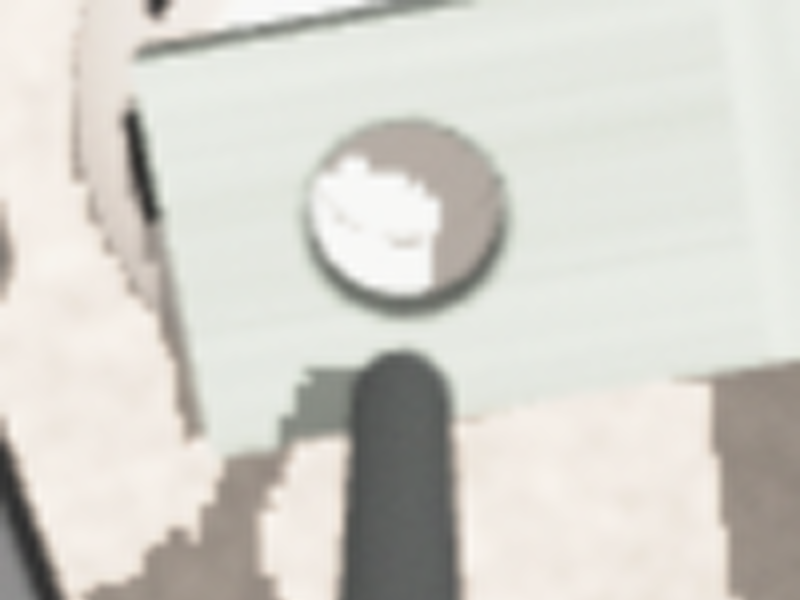

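Run:
```python
from h import *
import pickle
d=pickle.load(open("c11.pkl","rb"));W=d["wrist"];S=d["scene"]
from station import manip
M=Ro.from_quat(manip.sense()["tool_rot"]).as_matrix();t=np.array([.555,.1215,.3201])
g=lambda l:np.array(l)/8+[269.6,179.6]; gi=lambda p:(p-[269.6,179.6])*8
b=ray(W,g([(405.5,216.5)]),.133)[0];print("bore",b)
tip=t+M@[0,0,.1166];th=np.linspace(0,6.28,100)
c=tip+.005*np.c_[np.cos(th),np.sin(th),0*th];p=gi(proj(W,c));print("pred tip",tip,p.min(0),p.max(0))
edge=ray(W,g([(401,350)]),tip[2])[0];print("tip by cam",edge+M@[-.005,0,0])
c=np.c_[b[0]+.015*np.cos(th),b[1]+.015*np.sin(th),0*th+.075];p=gi(proj(W,c));print("cap under bore: px",p.min(0),p.max(0))
```

```text
bore [0.5555562  0.12459521 0.133     ]
pred tip [0.5549022  0.12145064 0.20350005] [350.50078272 345.75273021] [452.27364134 444.03891695]
tip by cam [0.55483372 0.1210255  0.20350236]
cap under bore: px [297.4637162   23.68817814] [512.22625064 236.90715857]
```

```bash
python3 -m crank '[{"grip":1,"offset":[3.5,0.5,5],"angular":[0,0,0]},{"grip":1,"offset":[3.5,0.5,20],"angular":[0,0,0]},{"grip":1,"offset":[3.5,0.5,38],"angular":[0,0,0]},{"grip":1,"offset":[3.5,0.5,52],"angular":[0,0,0]},{"grip":1,"offset":[3.5,0.5,60],"angular":[0,0,0]},{"grip":1,"offset":[3.5,0.5,62],"angular":[0,0,0]},{"grip":1,"offset":[3.5,0.5,62],"angular":[0,0,0]},{"grip":1,"offset":[3.5,0.5,62],"angular":[0,0,0]}]'
python3 - <<'E'
from h import *
from station import vision
import pickle
togo((.5557,.1246,.305),-2.5)
d={}
for n in("wrist","scene"):
    s=vision.snapshot(n);cv2.imwrite(f"pics/{n}12.png",s["pixels"][:,:,::-1]);d[n]=cam(s)
pickle.dump(d,open("c12.pkl","wb"))
a=cv2.imread("pics/wrist12.png");cv2.imwrite("pics/w12c.png",cv2.resize(a[180:255,270:370],(800,600),interpolation=cv2.INTER_CUBIC))
a=cv2.imread("pics/scene12.png");cv2.imwrite("pics/s12c.png",cv2.resize(a[210:285,340:440],(800,600),interpolation=cv2.INTER_CUBIC))
E
```

```text
t: 19.35
tcp_pos: [0.5567, 0.1259, 0.2596]
tool_rot: [0.723, 0.691, 0.001, 0.001]
force: [-0.0, -1.1, -0.8]
finger_gap: 0.193
tcp [0.5567 0.1259 0.2596] yawy -2.61 F [-0.01 -1.12 -0.81] gap 0.193 t 19.35 
 offset [ -1.3  -0.9 -45.4] ang [ 0.09 -0.01 -0.11]
```

View pics/w12c.png

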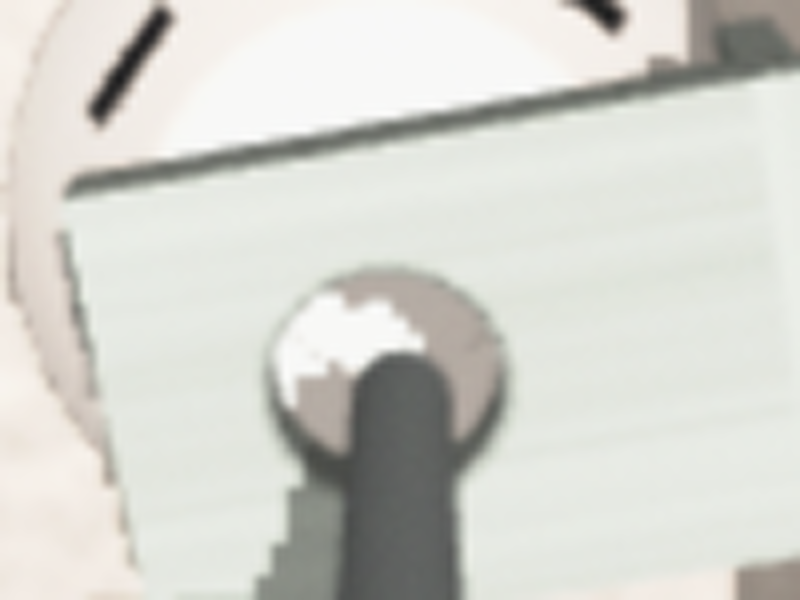

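View pics/s12c.png

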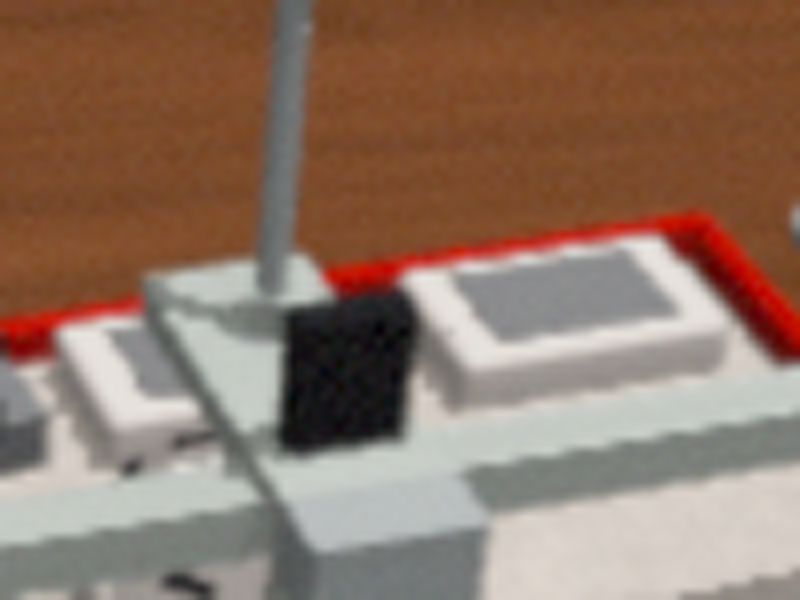

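Run:
```python
from h import *
import pickle
d=pickle.load(open("c12.pkl","rb"));W=d["wrist"];S=d["scene"]
from station import manip
s=manip.sense();print(s["tcp_pos"])
M=Ro.from_quat(s["tool_rot"]).as_matrix();t=np.array([.5567,.1259,.2596])
g=lambda l:np.array(l)/8+[269.6,179.6]; gi=lambda p:(p-[269.6,179.6])*8
b=ray(W,g([(387,378)]),.133)[0];print("bore",b)
tip=t+M@[0,0,.1166];th=np.linspace(0,6.28,100)
e=ray(W,g([(402,350)]),tip[2])[0]+M@[-.005,0,0];print("tip tcp",tip,"cam",e)
c=np.c_[b[0]+.012*np.cos(th),b[1]+.012*np.sin(th),0*th+.133];p=gi(proj(W,c));print("check hole px",p.min(0),p.max(0))
print("tool move mm",M.T@(b-e)*1000)
h=lambda p:(p-[339.6,209.6])*8
p=h(proj(S,c));print("scene hole",p.min(0),p.max(0),"tip",h(proj(S,[tip,e])))
```

```text
[0.55664463 0.1259697  0.25972001]
bore [0.55554148 0.12510618 0.133     ]
tip tcp [0.55690391 0.1259017  0.14300018] cam [0.55704023 0.12551647 0.14299971]
check hole px [268.90319986 262.31847786] [505.05430656 490.89224587]
tool move mm [-0.47873511 -1.49607985  9.99706693]
scene hole [218.43311485 294.76329721] [302.07267784 341.41285177] tip [[266.43434482 291.36307594]
 [265.23686252 291.72577669]]
```

```bash
python3 -m crank '[{"grip":1,"offset":[-0.4,-1.4,0],"angular":[0,0,0]},{"grip":1,"offset":[-0.4,-1.4,0],"angular":[0,0,0]},{"grip":1,"offset":[-0.4,-1.4,5],"angular":[0,0,0]},{"grip":1,"offset":[-0.4,-1.4,11],"angular":[0,0,0]},{"grip":1,"offset":[-0.4,-1.4,17],"angular":[0,0,0]},{"grip":1,"offset":[-0.4,-1.4,22],"angular":[0,0,0]},{"grip":1,"offset":[-0.4,-1.4,25],"angular":[0,0,0]},{"grip":1,"offset":[-0.4,-1.4,25],"angular":[0,0,0]},{"grip":1,"offset":[-0.4,-1.4,25],"angular":[0,0,0]}]'
python3 - <<'E'
from h import *
from station import vision
import pickle
togo((.5552,.1253,.2016),-2.5)
d={}
for n in("wrist","scene"):
    s=vision.snapshot(n);cv2.imwrite(f"pics/{n}13.png",s["pixels"][:,:,::-1]);d[n]=cam(s)
pickle.dump(d,open("c13.pkl","wb"))
a=cv2.imread("pics/wrist13.png");cv2.imwrite("pics/w13c.png",cv2.resize(a[190:265,270:370],(800,600),interpolation=cv2.INTER_CUBIC))
a=cv2.imread("pics/scene13.png");cv2.imwrite("pics/s13c.png",cv2.resize(a[210:285,340:440],(800,600),interpolation=cv2.INTER_CUBIC))
E
```

```text
t: 20.35
tcp_pos: [0.5548, 0.1256, 0.2339]
tool_rot: [0.723, 0.691, 0.0, -0.0]
force: [-0.6, 0.3, -0.9]
finger_gap: 0.189
tcp [0.5548 0.1256 0.2339] yawy -2.6 F [-0.58  0.26 -0.86] gap 0.189 t 20.35 
 offset [-0.3  0.4 32.3] ang [-0.  -0.  -0.1]
```

View pics/w13c.png

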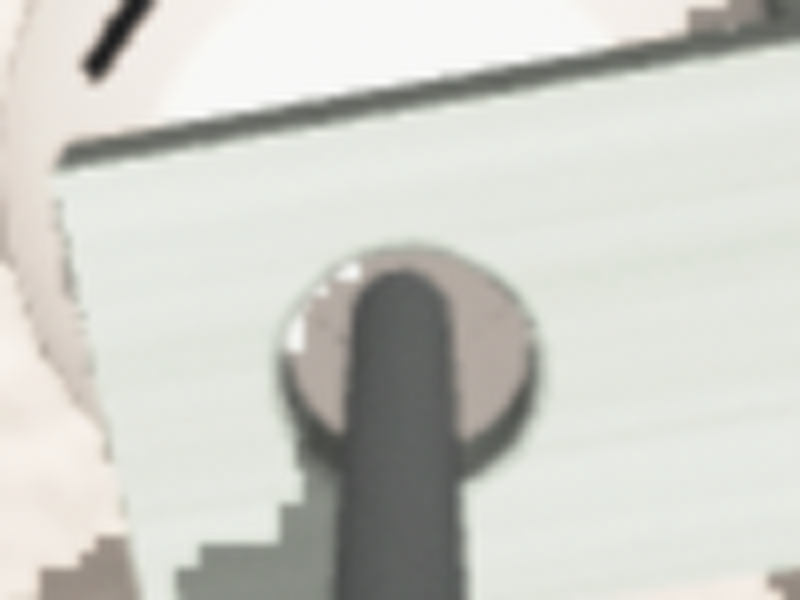

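View pics/s13c.png

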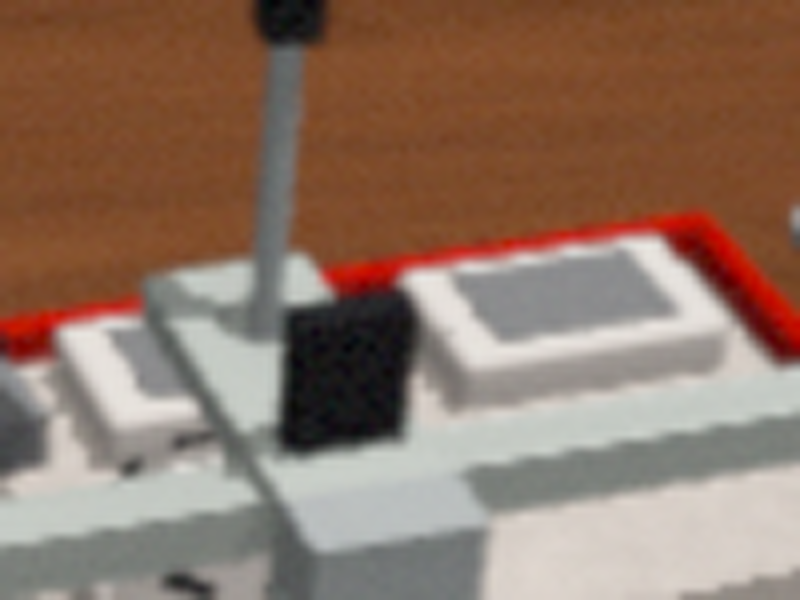

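Run:
```python
from h import *
import pickle
d=pickle.load(open("c13.pkl","rb"));W=d["wrist"];S=d["scene"]
from station import manip
s=manip.sense();print(s["tcp_pos"],s["t"])
M=Ro.from_quat(s["tool_rot"]).as_matrix();t=np.array([.5549,.1255,.2339])
g=lambda l:np.array(l)/8+[269.6,189.6]; gi=lambda p:(p-[269.6,189.6])*8
th=np.linspace(0,6.28,100)
def hp(b):
    c=np.c_[b[0]+.012*np.cos(th),b[1]+.012*np.sin(th),0*th+.133];p=gi(proj(W,c));return p.min(0),p.max(0)
b=ray(W,g([(410,365)]),.133)[0];print("bore",b,hp(b))
tip=t+M@[0,0,.1166]
e=ray(W,g([(402,269)]),tip[2])[0]+M@[-.005,0,0];print("tip tcp",tip,"cam",e)
print("tool move mm",M.T@(b-e)*1000)
# predicted rod center u at different depth if vertical at e
for z in(tip[2],.133,.15,.165): print(z,gi(proj(W,[[e[0],e[1],z]])))
```

```text
[0.55492724 0.12562817 0.2341611 ] 20.45
bore [0.5556476  0.12511183 0.133     ] (array([281.23659011, 239.61929727]), array([538.74906023, 487.09291012]))
tip tcp [0.55497369 0.12549881 0.11730002] cam [0.55494147 0.12536558 0.11729993]
tool move mm [ -0.22116426   0.7268333  -15.69961702]
0.11730002329452172 [[401.92918329 318.39005329]]
0.133 [[402.30938535 362.71082244]]
0.15 [[402.77097999 416.51965595]]
0.165 [[403.22943529 469.96253171]]
```

```bash
python3 -m crank '[{"grip":1,"offset":[-0.2,0.7,0],"angular":[0,0,0]},{"grip":1,"offset":[-0.2,0.7,4],"angular":[0,0,0]},{"grip":1,"offset":[-0.2,0.7,10],"angular":[0,0,0]},{"grip":1,"offset":[-0.2,0.7,16],"angular":[0,0,0]},{"grip":1,"offset":[-0.2,0.7,22],"angular":[0,0,0]},{"grip":1,"offset":[-0.2,0.7,27],"angular":[0,0,0]},{"grip":1,"offset":[-0.2,0.7,30],"angular":[0,0,0]},{"grip":1,"offset":[-0.2,0.7,32],"angular":[0,0,0]},{"grip":1,"offset":[-0.2,0.7,32],"angular":[0,0,0]},{"grip":1,"offset":[-0.2,0.7,32],"angular":[0,0,0]}]'
python3 -m crank '[{"grip":1,"offset":[0,0,0],"angular":[0,0,0]},{"grip":1,"offset":[0,0,0],"angular":[0,0,0]}]'
python3 - <<'E'
from h import *
from station import vision
import pickle
togo((.5555,.1251,.2016),-2.5)
d={}
for n in("wrist","scene","top"):
    s=vision.snapshot(n);cv2.imwrite(f"pics/{n}14.png",s["pixels"][:,:,::-1]);d[n]=cam(s)
pickle.dump(d,open("c14.pkl","wb"))
a=cv2.imread("pics/wrist14.png");cv2.imwrite("pics/w14c.png",cv2.resize(a[190:265,270:370],(800,600),interpolation=cv2.INTER_CUBIC))
a=cv2.imread("pics/scene14.png");cv2.imwrite("pics/s14c.png",cv2.resize(a[190:280,330:450],(800,600),interpolation=cv2.INTER_CUBIC))
E
```

```text
t: 21.45
tcp_pos: [0.5555, 0.1254, 0.2021]
tool_rot: [0.723, 0.691, 0.0, 0.0]
force: [0.1, -0.3, 0.4]
finger_gap: 0.191
t: 21.65
tcp_pos: [0.5555, 0.1254, 0.2022]
tool_rot: [0.723, 0.691, 0.0, 0.0]
force: [0.1, -0.2, -1.0]
finger_gap: 0.194
tcp [0.5555 0.1254 0.2022] yawy -2.6 F [ 0.11 -0.17 -1.01] gap 0.194 t 21.65 
 offset [-0.3 -0.   0.6] ang [ 0.03 -0.   -0.1 ]
```

View pics/w14c.png

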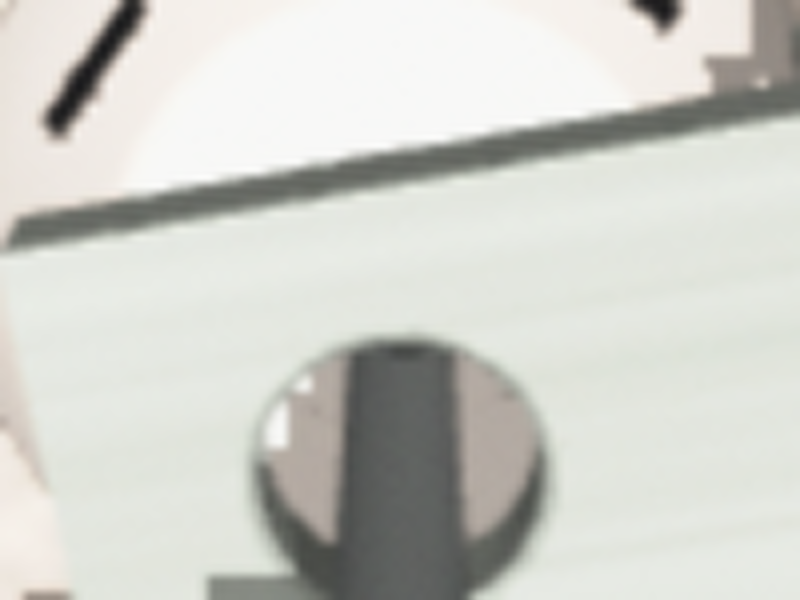

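View pics/s14c.png

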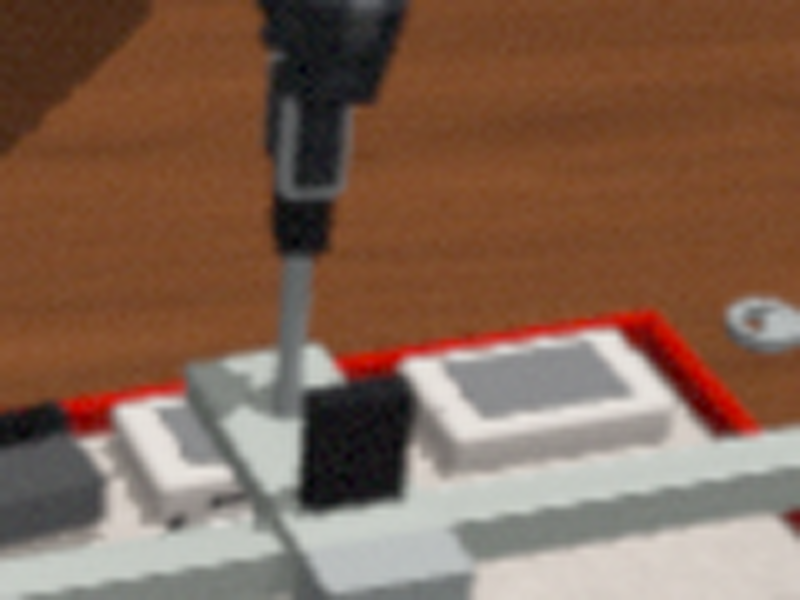

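```bash
python3 - <<'E'
from h import *
import pickle
d=pickle.load(open("c14.pkl","rb"));W=d["wrist"]
from station import manip
s=manip.sense();print(s["tcp_pos"],s["t"],np.abs(s["qd"]).max())
gi=lambda p:(p-[269.6,189.6])*8
th=np.linspace(0,6.28,100)
for b in((.5555,.1254),(.5556,.1250),(.5555,.1244),(.5555,.126)):
    c=np.c_[b[0]+.012*np.cos(th),b[1]+.012*np.sin(th),0*th+.133];p=gi(proj(W,c));print(b,p.min(0),p.max(0))
E
python3 - <<'E'
import cv2
a=cv2.imread("pics/wrist14.png");cv2.imwrite("pics/w14d.png",cv2.resize(a[205:305,260:380],(720,600),interpolation=cv2.INTER_CUBIC))
E
```

```text
[0.55545175 0.12539615 0.20207346] 21.8 0.002004782124264875
(0.5555, 0.1254) [255.46703103 326.23283878] [545.13932002 601.64775031]
(0.5556, 0.125) [256.95571378 330.90138038] [546.48811378 606.04870332]
(0.5555, 0.1244) [256.17666725 338.0276228 ] [545.49384907 612.76706319]
(0.5555, 0.126) [255.04041196 319.14184093] [544.92618398 594.96323168]
```

View pics/w14d.png

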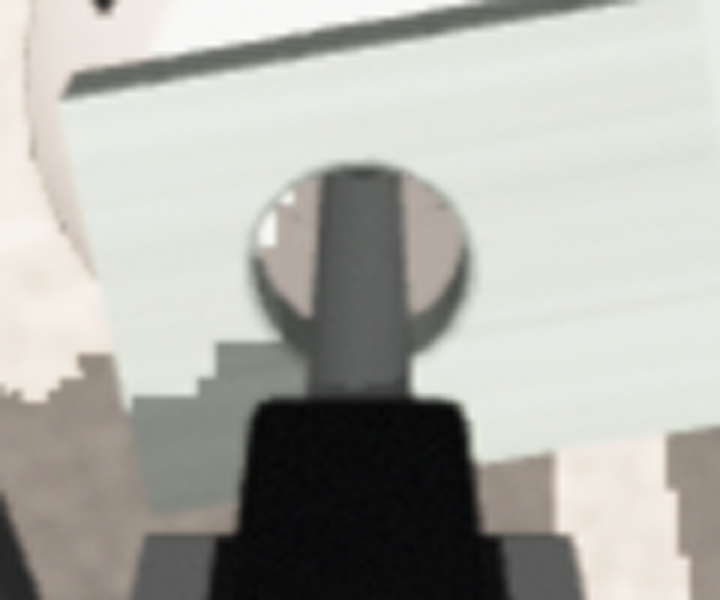

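View pics/top14.png

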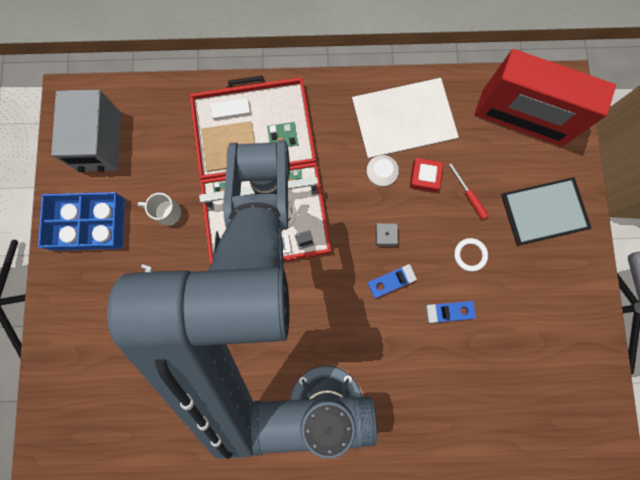

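```bash
python3 -m crank '[{"grip":1,"offset":[-0.4,0,0.4],"angular":[0,0,0]},{"grip":1,"offset":[-0.4,0,0.4],"angular":[0,0,0]},{"grip":1,"offset":[-0.4,0,0.4],"angular":[0,0,0]},{"grip":1,"offset":[-0.4,0,0.4],"angular":[0,0,0]},{"grip":1,"offset":[-0.4,0,0.4],"angular":[0,0,0]}]'
python3 - <<'E'
from h import *
from station import vision,manip
s=vision.snapshot("wrist");cv2.imwrite("pics/w15.png",s["pixels"][:,:,::-1])
a=cv2.imread("pics/w15.png");cv2.imwrite("pics/w15c.png",cv2.resize(a[205:305,260:380],(720,600),interpolation=cv2.INTER_CUBIC))
s=manip.sense();print(s["tcp_pos"],np.abs(s["qd"]).max(),s["t"],s["force"])
E
```

```text
t: 22.3
tcp_pos: [0.5553, 0.125, 0.2015]
tool_rot: [0.723, 0.691, -0.0, -0.0]
force: [-0.9, -0.5, -0.8]
finger_gap: 0.19
[0.55534635 0.12501574 0.20149753] 0.0013002237071162678 22.35 [ 0.0788451  -0.23462904 -1.27778431]
```

View pics/w15c.png

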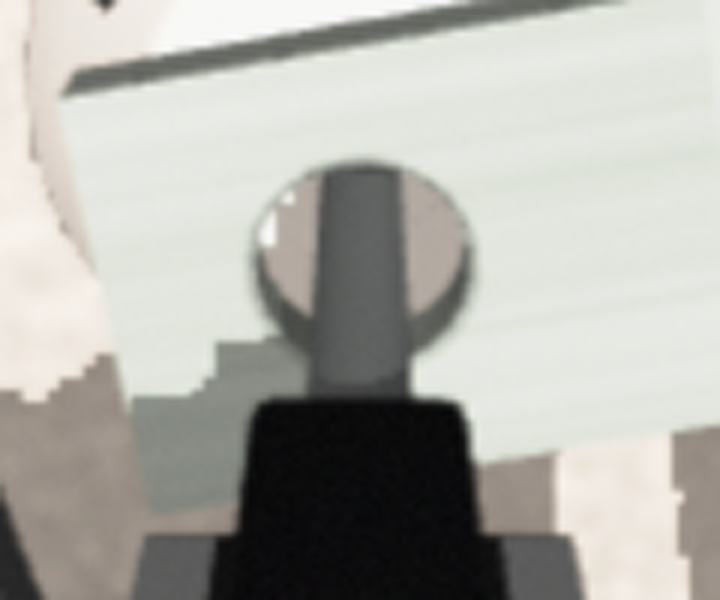

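The rod is centred: the hole spans crop 252–472 and the rod is at 362. It is still, and no contact force shows. Handing in.

```bash
python3 -c "
from station import manip
print(manip.sign_off())"
```

```text
the job is handed in; nothing more can be done
None
```

The job is handed in at about 22 s: the guide hangs on the rail over the detector's cap, and the arm is holding the rod through its hole. I hooked the guide on about 10 cm to the detector's +y side and slid it into place. I then took the rod from its block and lowered it from above.

**Guide:** my last wrist-camera measurement put the hole within about 0.5 mm of the detector's centre. An edge of the cap seen later suggested up to about 1 mm, and the top camera disagreed with the wrist camera on absolute position by 1–2 mm. I relied on the wrist camera.

**Rod:** it is centred in the hole to about 0.5 mm. Its tip is about 1 cm above the cap; that height is calculated from the grasp height, not seen, because the hole hid the tip. It is upright: my last tilt estimate was about 0.3°, after an earlier wrist view suggested about 0.65°.

**Contact and surroundings:** no contact forces showed while lowering, and the joints were still when I handed in. The other objects looked unmoved in the last top view; the arm covered part of the case, and the wrench was mostly hidden.

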